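# Empty the scrap tote over the tip stop and close the scrap box

### The job

Clear the repair bench of scrapped electronic parts: tip the black tote forward over the rubber stop, onto its side, so that its parts slide into the collection box, then stand it back upright on its ledge, empty. Put the scrap parts lying loose on the bench into the box as well, then lay the cover on the box and press it down until it lies level on the rim, under both catches; leave the multimeter, solder spool and tip cleaner where they are.

Things in the scene. Friction and masses are not known exactly. Their poses are not given: they have to be found in the camera images.
- station: Tip station of grey sheet steel, screwed to the bench (fixed), 200 mm wide (y +-100): a ledge, a rubber stop, a short chute, then an open collection box. Origin: on the bench under the ledge side of the stop, mid-width; x points from the ledge over the stop to the box (the tipping direction), y across, z up.
- ledge (a point): Middle of the ledge top on which the tote stands. In the station's frame the ledge runs from x -160 to 0 mm, top at z 137; this point is at x -80.
- stop_edge (a point): Middle of the rubber stop's top edge, at x 6, z 149 mm in the station's frame. The stop runs across the station from x 0 to 12 mm, top 12 mm above the ledge. Beyond it a rubber chute slopes down 20 deg from x 11, z 144 to x 82, z 118.
- box_mouth (a point): Centre of the collection box's mouth at rim height: x 180, y 0, z 112 mm in the station's frame. Box outside x 85 to 275, y +-100; walls 12 mm thick with flat rim; inside x 97 to 263, y +-88, floor at z 6. Behind it an upright guard sheet at x 277 to 281 reaches up to z 162.
- catch_a (a point): Tip of the sprung steel catch on the box's +y side (x 180, y 93.5, z 121 mm in the station's frame, 30 mm long in x). Its nose slopes outward as it rises to 26 mm above the rim; it slides outward up to 10 mm and springs back. The cover laid between the catches rests on both noses 10 to 17 mm above the rim; pressed in its middle with some 5 to 15 N it passes them and they close over its edges.
- catch_b (a point): Tip of the like catch on the box's -y side (x 180, y -93.5, z 121 mm in the station's frame).
- tote: Open-topped black plastic tote standing on the ledge, 120 (x) by 170 (y) by 100 mm high, walls 4, floor 5 mm, slick inside, about 0.35 kg empty. Origin: centre of its underside; x points to the stop, z up. At its back (-x) a jug handle stands in its middle plane. It holds the tote_ parts. Tipped fully over the stop it lies on the stop and chute at 112 to 114 deg.
- tote_handle (a point): Grip point on the tote's jug handle, at x -100, y 0, z 66 mm in the tote's frame: an upright bar 12 mm (x) by 14 mm (y), z 18 to 88, centred 40 mm behind the back wall and joined to it by arms at z 24 and z 82, 14 mm wide and 12 mm high. Best pinched across y; the tote can swing in that pinch.
- tote_foot (a point): Middle of the tote's lower front edge (x 60, y 0, z 0 mm in the tote's frame), the edge that meets the stop.
- cover: Flat aluminium cover plate of the collection box, 182 mm (x) by 194 mm (y) by 6 mm, about 0.40 kg, with a bow handle on top. Origin: centre of its underside, z up. It sits on the box rim with its 182 mm sides along the station's x, either way round; those two edges go under the catches.
- cover_grip (a point): Middle of the cover's handle bar, 38 mm above the cover's underside: the bar runs 100 mm along the cover's x, is 14 mm wide and 12 mm high (top at z 44), on two 12 mm posts 88 mm apart.
- multimeter: Yellow and black multimeter 150 x 78 x 36 mm lying on the bench; not part of the job. Origin: centre of its underside.
- solder_spool: Spool of solder, 60 mm across, 52 mm high, standing; not part of the job. Origin: centre of its underside.
- tip_cleaner: Black tip cleaner tub 75 x 75 mm with a ball of brass wool, 66 mm high; not part of the job. Origin: centre of its underside.
- tote_heatsink: Scrap finned aluminium heat sink, 70 x 40 x 30 mm (x, y, z), fins along x, at first in the tote. Origin: centre of its underside as it normally stands, z up. May be absent.
- tote_connector: Scrap black plastic multi-pin connector block with rows of brass pins, 76 x 34 x 28 mm (x, y, z), at first in the tote. Origin: centre of its underside as it normally stands, z up. May be absent.
- tote_relay: Scrap grey power relay with copper terminals on top, 62 x 36 x 34 mm (x, y, z; the body is 28 high, the terminals 46 x 16 mm), at first in the tote. Origin: centre of its underside as it normally stands, z up. May be absent.
- tote_transformer: Scrap small laminated transformer: dark steel core 60 x 24 x 48 mm (x, y, z) with a winding 34 x 38 x 32 mm about its middle, at first in the tote. Origin: centre of its underside as it normally stands, z up. May be absent.
- bench_heatsink: Scrap finned aluminium heat sink, 70 x 40 x 30 mm (x, y, z), fins along x, at first on the bench. Origin: centre of its underside as it normally stands, z up. May be absent.
- bench_connector: Scrap black plastic multi-pin connector block with rows of brass pins, 76 x 34 x 28 mm (x, y, z), at first on the bench. Origin: centre of its underside as it normally stands, z up. May be absent.
- bench_relay: Scrap grey power relay with copper terminals on top, 62 x 36 x 34 mm (x, y, z; the body is 28 high, the terminals 46 x 16 mm), at first on the bench. Origin: centre of its underside as it normally stands, z up. May be absent.
- bench_transformer: Scrap small laminated transformer: dark steel core 60 x 24 x 48 mm (x, y, z) with a winding 34 x 38 x 32 mm about its middle, at first on the bench. Origin: centre of its underside as it normally stands, z up. May be absent.

How it is judged:
By the outcome, as a careful person would: the job done as asked, in the order asked, and still so for the second after the job is handed in, with the robot touching nothing.
Of tote_heatsink, tote_connector, tote_relay, tote_transformer only 2 to 3 are there at a start; the rules pass over those that are not, and their reading is None.
Of bench_heatsink, bench_connector, bench_relay, bench_transformer only 3 to 4 are there at a start; the rules pass over those that are not, and their reading is None.
At some moment in a run one of bench_heatsink, bench_connector, bench_relay, bench_transformer may be knocked a few centimetres aside while the robot is not near it.
It also fails if it takes over 210 s, if anything falls off the work surface, if the arm or the gripper's body presses on something with over 40 N, if the wrist force passes 120 N, or if a joint passes its speed limit or range.

### The arm

A 6-joint arm with a two-finger parallel gripper is mounted at the origin on the work surface. World frame = base frame: x ahead of the robot, y to its left, z up, the work surface at z = 0. Lengths are in mm, angles in rad, forces in N, time in s.
With the tool pointing down it reaches from about 350 to 875 mm from the base axis. Payload 4.2 kg.
Tool frame: the origin (TCP) lies midway between the tips of the shut fingers; the grasp point (between the pads) lies 19 mm behind it; z points along the fingers, y is the line along which they close (so a half turn about z gives the same grasp; the last joint's range is limited). The gripper opens to 85 mm and grips with 20 to 120 N. Pads are 22 mm wide; open, the fingers measure 114 mm over their backs; the gripper's body (76 mm by 85 mm) begins 54 mm behind the grasp point. The pads swing forward as they close: fully open they stand 13 mm farther back than shut.
Start: joints at [-0.85, 0.385, 0.008, 0, -1.194, -0.259], TCP at [278.486, -559.504, 231.312] pointing down, gripper open.
Joint ranges: [-3.14, 3.14], [-1.21, 2.06], [-1.07, 1.41], [-3.16, 2.05], [-2.99, -0.16], [-3.1, 3.1]. Speed limits (rad/s): [2.79, 2.79, 3.14, 3.14, 3.14, 3.14].

### API

Orientations are given as a unit quaternion [x, y, z, w].
In Python, from bench import read_state, get_image, job_done gives the robot as it stands.
- The arm moves only by the tool servo_tool, never from a script. Its arguments are lists of equal length, an entry for each row: "rotation": the turn, a rotation vector about the world's x, y, z scaled (see below), a list of three; "slide": the shift along the world's x, y, z scaled (see below), a list of three; "grip": the opening, from -1 (shut) to 1 (fully open). In form: {"rotation": [[rx, ry, rz], ...], "slide": [[tx, ty, tz], ...], "grip": [grip, ...]}. A call has 1 to 8 rows; each row is the pose to reach, as a shift and turn from the pose commanded when the call began, turning the shorter way round; what a row does not reach only later rows make up. The controller multiplies each number of a shift by 0.2 m and each number of a turn by 360 degrees. A row lasts 1/8 s, in which the tool goes at most 62.5 mm and 10.7 degrees, less where a joint would pass 70% of its speed; a pose out of reach is approached as far as the arm can. A call with a number of a shift or a turn outside -1 to 1 is refused whole. A call with a gripper value outside its range is refused whole. The fingers move at their own pace and stop on an object; the grip force is fixed at half the most. Time passes only in rows, so rows that repeat a pose let the fingers close. It gives the time, the measured TCP pose, the force, the opening and the grip force at its end, in the units of the state.
- read_state(): the state, without advancing time (a new reading comes with each control period).
- get_image(name): name is "scene" or "side" or "wrist"; returns a dict with "image" (384x512x3 uint8, red, green, blue), "depth" (384x512 float32, mm along the optical axis (not along the pixel's ray), 0 where there is no reading), "camera_matrix" (3x3 intrinsics, pixels), "k1" (the pictures are not rectified: a ray, as slopes to the right and down, at radius r is drawn at 1 + k1 r^2 times it, then the intrinsics apply), "rvec" (rotation vector, rad) and "tvec" (3), from world to camera coordinates, as OpenCV has them; the wrist camera has in their place "hand_eye" (4x4, takes a point from camera to tool coordinates, whose origin is the TCP and whose axes are the flange's). Camera axes: x right, y down, z forward; pixel columns grow to the right and rows downward; lengths in mm; the calibration is good to about 2 mm. A picture is of the moment at which its call begins: read the wrist's pose just before it.
- job_done(): hands the job in; it is judged then, once.
The state is a dict: "clock": time; "joints": joint angles; "joint_vel": joint speeds; "joint_efforts": joint torques, N m; "position": TCP position; "ee_rot": TCP orientation; "contact_force": force on the tool from outside, world axes, zero at the start; "wrist_torque": the same for the moment, N m; "gripper_width": finger opening in mm; "grasp_force": force on a finger pad.
Only numpy, scipy, OpenCV 4.12 (cv2) and the standard library are available. Lean on these libraries where they do the work, as an engineer would, in place of code of your own. Each camera call takes 0.05 s, during which the arm holds its last target. There are 200 camera calls.

## Working session

There is one attempt and no reset: what is moved stays moved. The work goes in short steps, Python scripts to look and compute and a tool call to move; the robot and the scene stay as the last step left them, time stands still between calls to the robot, and variables do not carry over. Pictures are saved under pics/ and viewed, at most 16 in all, crops included, and the job is handed in when it is done.

Besides the shell and the picture viewer there is one more tool, called after "Emit:" in YAML: its name, and indented under it one key for each argument. servo_tool: Moves the arm, as the interface text tells. Shifts and turns lie within -1 to 1; 1 stands for 0.2 m of shift or 360 degrees of turn. Its arguments: {"type":"object","properties":{"rotation":{"type":"array","items":{"type":"array","items":{"type":"number","minimum":-1,"maximum":1}}},"slide":{"type":"array","items":{"type":"array","items":{"type":"number","minimum":-1,"maximum":1}}},"grip":{"type":"array","items":{"type":"number"}}},"required":["rotation","slide","grip"]}

```bash
ls; mkdir -p pics; cat > h.py <<'E'
import numpy as np,cv2
from scipy.spatial.transform import Rotation as R
from bench import read_state,get_image,job_done
def cloud(name):
    s=read_state(); d=get_image(name); K=np.array(d["camera_matrix"]);dep=d["depth"]
    h,w=dep.shape; v,u=np.mgrid[:h,:w].astype(np.float64)
    p=cv2.undistortPoints(np.stack([u,v],-1).reshape(-1,1,2),K,np.array([d["k1"],0,0,0.])).reshape(h,w,2)
    c=np.dstack([p[...,0]*dep,p[...,1]*dep,dep])
    if name=="wrist":
        H=np.array(d["hand_eye"]); t=c@H[:3,:3].T+H[:3,3]
        W=t@R.from_quat(s["ee_rot"]).as_matrix().T+np.array(s["position"])
    else:
        M=cv2.Rodrigues(np.array(d["rvec"],float))[0]; W=(c-np.array(d["tvec"]).ravel())@M
    W[dep==0]=np.nan
    return d["image"],W
def save(im,f,sc=1.5): cv2.imwrite("pics/"+f,cv2.resize(im[...,::-1],None,fx=sc,fy=sc))
E
python3 - <<'E'
from h import *
print(read_state())
for n in("scene","side"):
    im,W=cloud(n); save(im,n+"0.png",1.5); np.savez(n+"0.npz",im=im,W=W)
E
```

```text
pics
{'clock': 0.0, 'joints': array([-8.50409861e-01,  3.85559557e-01,  6.58659465e-03, -5.03560299e-04,
       -1.19399426e+00, -2.58583639e-01]), 'joint_vel': array([ 3.88265897e-04,  6.72610037e-04, -9.39270161e-04, -7.04844032e-04,
       -2.84205100e-04,  9.25411785e-05]), 'joint_efforts': array([ 6.50306411e-04, -3.92289734e+01,  1.88401204e+01,  4.18607041e+00,
       -4.63710501e-03, -7.36900802e-06]), 'position': array([ 278.21423849, -558.99137834,  230.20374576]), 'ee_rot': array([-2.28764533e-01,  9.73481153e-01,  1.06801586e-03, -3.03809284e-04]), 'contact_force': array([-0.38572264,  0.0273034 ,  0.50547297]), 'wrist_torque': array([0.01872116, 0.00071795, 0.02060634]), 'grasp_force': 0.0, 'gripper_width': 85.23089710458218}
```

View pics/scene0.png

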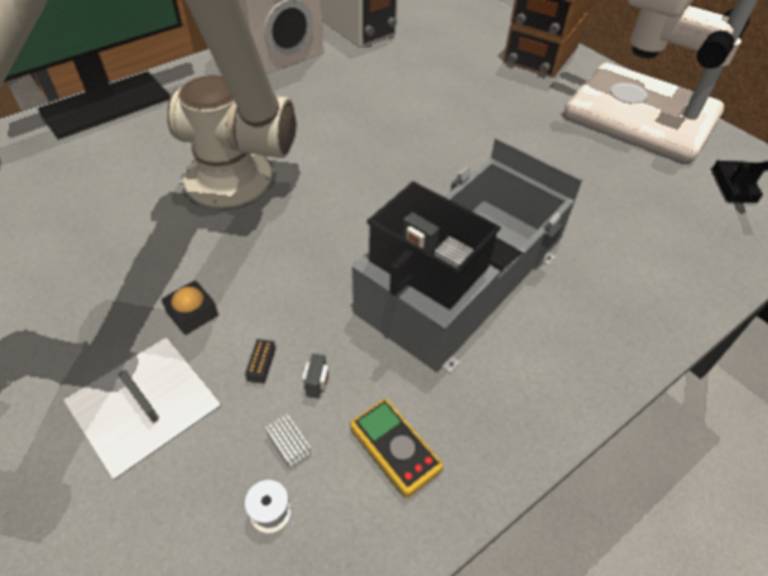

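View pics/side0.png

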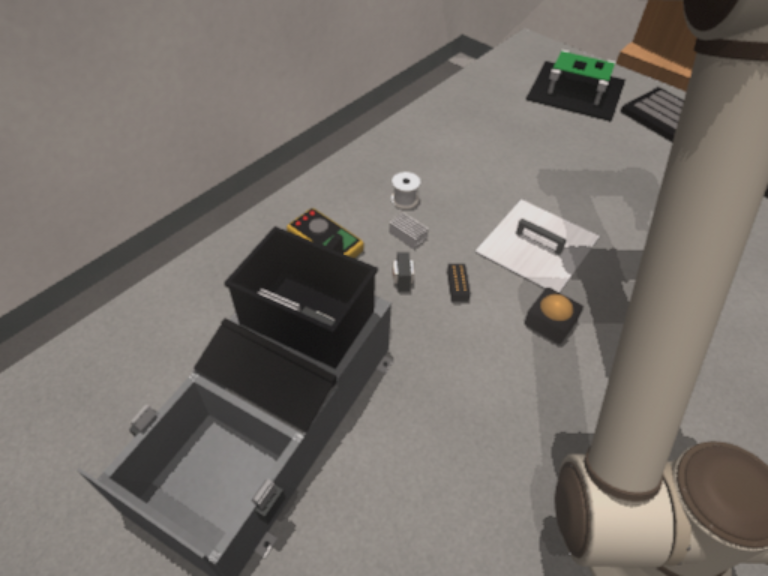

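The scene shows the tote on its ledge holding two or three parts, with the box beyond it. On the bench are a connector (scene px ~260,360), transformer (316,375) and heatsink (288,440). The cover lies at (142,405), and the multimeter, spool and tip cleaner are to be left alone.

```bash
python3 - <<'E'
from h import *
A=np.load("scene0.npz");B=np.load("side0.npz")
def rect(P,l):
    if len(P)<20: print(l,len(P));return
    r=cv2.minAreaRect(P[:,:2].astype(np.float32)); print(l,len(P),np.round(r[0]),np.round(r[1]),round(r[2],1),"z",np.round(np.percentile(P[:,2],[5,50,95]),1))
for n,D in(("scene",A),("side",B)):
    W=D["W"];P=W.reshape(-1,3);C=D["im"].reshape(-1,3).astype(int)
    ok=np.isfinite(P[:,2])&(np.hypot(P[:,0],P[:,1])<1100)&(np.hypot(P[:,0],P[:,1])>180)
    z=P[:,2]
    print(n,'bench z',np.nanmedian(z[ok&(abs(z)<8)]))
    # connected components in image for height 9..120
    m=(ok&(z>10)&(z<330)).reshape(W.shape[:2]).astype(np.uint8)
    k,L,S,_=cv2.connectedComponentsWithStats(m)
    for i in range(1,k):
        if S[i,4]<60: continue
        Q=P[(L==i).ravel()]; print(' bb',S[i]); rect(Q,' comp'); t=Q[Q[:,2]>np.percentile(Q[:,2],95)-4]; rect(t,'   top')
    # tote rim
    for lo,hi,l in((228,245,'toterim'),(107,117,'rim'),(134,141,'z137')):
        q=P[ok&(z>lo)&(z<hi)]; 
        if len(q): rect(q,l)
    c=ok&(C.min(1)>150)&(z<13)&(z>2); rect(P[c],'cover')
E
```

```text
scene bench z -0.5714412196864749
 bb [   3    0  119   92 5658]
 comp 5658 [-438.  -90.] [154. 444.] 0.0 z [ 16.6 168.1 257.8]
   top 351 [-426. -110.] [174.  17.] 88.5 z [254.9 265.1 283.7]
 bb [ 160    0  105   47 3108]
 comp 3108 [-396.  509.] [462. 219.] 80.9 z [ 18.6  88.1 179.9]
   top 197 [-327.  331.] [140.  39.] 72.0 z [177.  186.7 205.6]
 bb [ 335    0   58   51 2146]
 comp 2146 [107. 962.] [237. 125.] 66.9 z [ 22.8 107.6 195. ]
   top 136 [118. 920.] [127.  50.] 48.6 z [192.  199.8 212.7]
 bb [ 418    0   69   46 2040]
 comp 2040 [443. 954.] [254. 105.] 3.7 z [192.4 258.4 303.9]
   top 140 [407. 931.] [110.  46.] 52.1 z [300.8 307.9 319. ]
 bb [ 376   42   88   66 2857]
 comp 2857 [424. 968.] [336. 261.] 15.8 z [18.9 48.1 53.4]
   top 981 [420. 971.] [312. 229.] 16.1 z [49.6 51.  54.9]
 bb [  234    92   154   155 12489]
 comp 12489 [544. 231.] [236. 461.] 12.1 z [ 27.5 135.  233.6]
   top 832 [568. 111.] [177. 131.] 14.3 z [230.3 235.5 238. ]
 bb [107 187  38  36 799]
 comp 799 [ 314. -244.] [78. 75.] 4.9 z [14.9 43.6 62.7]
   top 107 [ 314. -245.] [35. 34.] 64.7 z [59. 
[... 2005 characters left out ...]
. 16.] 5.3 z [43.7 45.4 48.4]
 bb [262 168  14  26 285]
 comp 285 [ 576. -138.] [37. 64.] 41.0 z [15.2 45.6 50.9]
   top 127 [ 577. -138.] [23. 63.] 43.2 z [47.2 48.9 51.4]
 bb [298 176  15  25 309]
 comp 309 [ 487. -195.] [35. 79.] 43.7 z [14.5 26.4 29.5]
   top 208 [ 488. -195.] [33. 76.] 43.8 z [25.8 27.3 30.1]
 bb [349 192  39  37 859]
 comp 859 [ 312. -242.] [75. 77.] 4.2 z [16.5 45.6 64.8]
   top 110 [ 311. -243.] [36. 34.] 42.9 z [61.3 64.1 67.2]
toterim 1212 [572.  93.] [178. 163.] 13.7 z [229.7 237.  239.2]
rim 2580 [542. 240.] [234. 436.] 12.1 z [108.7 112.2 114.9]
z137 1665 [543. 238.] [216. 441.] 12.2 z [134.5 137.7 140.6]
cover 2203 [ 402. -112.] [450. 856.] 28.4 z [4.  7.2 9.9]
```

Measurements agree with the given sizes. The station x axis is at about 102.1°, with its origin near (555,180). The tote is at about (568,110), yaw 104°. Next I move over the tote handle.

Emit:
servo_tool:
  rotation:
    - [0,0,0.036]
    - [0,0,0.072]
    - [0,0,0.072]
    - [0,0,0.072]
    - [0,0,0.072]
    - [0,0,0.072]
  slide:
    - [0.1,0.2,0.4]
    - [0.3,0.5,0.5]
    - [0.45,0.75,0.5]
    - [0.6,1,0.5]
    - [0.6,1,0.5]
    - [0.6,1,0.5]
  grip: [1,1,1,1,1,1]

```text
clock: 0.85
position: [399.2, -358.0, 331.3]
ee_rot: [-0.443, 0.897, 0.0, 0.0]
contact_force: [-0.6, -1.8, 0.1]
gripper_width: 85.2
grasp_force: 0.0
```

Emit:
servo_tool:
  rotation:
    - [0,0,0.036]
    - [0,0,0.072]
    - [0,0,0.072]
    - [0,0,0.072]
    - [0,0,0.072]
    - [0,0,0.072]
  slide:
    - [0.15,0.25,0]
    - [0.3,0.5,0]
    - [0.45,0.75,0]
    - [0.55,1,0]
    - [0.55,1,0]
    - [0.55,1,0]
  grip: [1,1,1,1,1,1]

```text
clock: 1.6
position: [508.2, -160.2, 330.9]
ee_rot: [-0.631, 0.776, 0.0, -0.0]
contact_force: [-0.1, 0.0, 0.1]
gripper_width: 85.7
grasp_force: 0.0
```

Emit:
servo_tool:
  rotation:
    - [0,0,0.036]
    - [0,0,0.072]
    - [0,0,0.072]
    - [0,0,0.072]
    - [0,0,0.072]
    - [0,0,0.072]
  slide:
    - [0.12,0.25,0]
    - [0.24,0.5,0]
    - [0.36,0.75,0]
    - [0.42,0.6,0]
    - [0.42,0.6,0]
    - [0.42,0.6,0]
  grip: [1,1,1,1,1,1]

```text
clock: 2.35
position: [592.1, -41.1, 331.2]
ee_rot: [0.788, -0.615, -0.0, 0.0]
contact_force: [0.3, 0.4, 1.0]
gripper_width: 85.2
grasp_force: 0.0
```

```bash
cat >> h.py <<'E'
O=np.array([555.2,179.8]);TH=np.radians(102.1)
def st(x,y=0): c,s=np.cos(TH),np.sin(TH); return O+[c*x-s*y,s*x+c*y]
def tost(P): d=P[...,:2]-O;c,s=np.cos(TH),np.sin(TH); return np.stack([d@[c,s],d@[-s,c],P[...,2]],-1)
def pose():
    s=read_state();m=R.from_quat(s["ee_rot"]).as_matrix(); return s["position"],np.degrees(np.arctan2(m[1,1],m[0,1]))
def go(x,y,z,yaw=None):
    p,a=pose(); d=0 if yaw is None else (yaw-a+90)%180-90
    print("at",np.round(p,1),round(a,1),"slide",np.round((np.array([x,y,z])-p)/200,3),"rot",round(d/360,4))
E
python3 - <<'E'
from h import *
print(pose(),read_state()["joints"])
im,W=cloud("wrist"); save(im,"w1.png",1.2); S=tost(W)
def rect(P,l):
    r=cv2.minAreaRect(P[:,:2].astype(np.float32)); print(l,len(P),np.round(r[0],1),np.round(r[1],1),round(r[2],1),"z",np.round(np.percentile(P[:,2],[5,50,95]),1))
ok=np.isfinite(W[...,2])
m=ok&(S[...,2]>212)&(S[...,2]<233)&(S[...,0]<-138)&(abs(S[...,1])<40)
rect(S[m],'handle top st'); rect(W[m],'handle w')
m=ok&(S[...,2]>228)&(S[...,2]<245)&(abs(S[...,1])<110); 
if m.sum()>20: rect(S[m],'tote rim st')
D=np.load("side0.npz")
S=tost(D["W"]);ok=np.isfinite(S[...,2])&(abs(S[...,1])<130)&(S[...,0]>-180)&(S[...,0]<300)
for lo,hi,l in((228,245,'rim tote'),(109,115,'rim'),(140,165,'high')):
    m=ok&(S[...,2]>lo)&(S[...,2]<hi)&((S[...,0]>84) if lo<200 else True); rect(S[m],l)
D=np.load("scene0.npz")
S=tost(D["W"]);ok=np.isfinite(S[...,2])&(abs(S[...,1])<130)&(S[...,0]>-180)&(S[...,0]<300)
for lo,hi,l in((228,245,'rim tote'),(109,115,'rim'),(140,165,'high')):
    m=ok&(S[...,2]>lo)&(S[...,2]<hi)&((S[...,0]>84) if lo<200 else True); rect(S[m],l)
E
```

```text
(array([592.10281156, -41.06015584, 331.15599297]), np.float64(-165.93817661081465)) [ 2.03308372e-01  2.80880797e-01  1.03353078e-01 -1.14826581e-04
 -1.39374405e+00  4.21369649e-02]
handle top st 559 [-156.9   -2.5] [37.4 14. ] 1.6 z [216.  224.3 225.5]
handle w 559 [590.5  26.9] [14.  37.4] 13.7 z [216.  224.3 225.5]
tote rim st 2402 [-86.4   0.8] [ 93.8 175.2] 1.6 z [229.7 236.2 237.5]
rim tote 1212 [-88.2   1.4] [162.8 178.2] 1.6 z [229.7 237.  239.2]
rim 2182 [181.8  -0.2] [233.5 195.5] 90.0 z [109.9 112.2 114.2]
high 384 [266.3  21.7] [ 95.8 230.3] 27.5 z [143.2 161.6 163.9]
rim tote 890 [-70.2   1.8] [130.5 177. ] 2.2 z [229.2 235.3 237.9]
rim 607 [186.6  -2.8] [231.2 192.7] 87.4 z [109.4 111.3 113.9]
high 425 [ 2.769e+02 -1.000e-01] [200.6  11. ] 89.2 z [141.2 152.3 162. ]
```

View pics/w1.png

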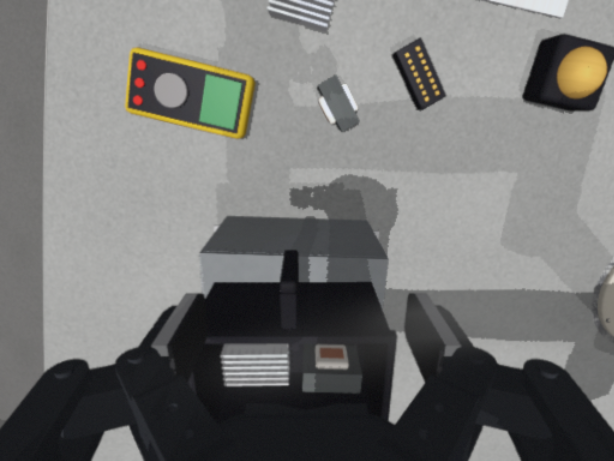

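The handle is confirmed at station (-170,-3), about world (593.5,14), with its top at z 225. The tote holds a heatsink and a relay. I descend and pinch it.

Emit:
servo_tool:
  rotation:
    - [0,0,0]
    - [0,0,0]
    - [0,0,0]
    - [0,0,0]
    - [0,0,0]
    - [0,0,0]
    - [0,0,0]
    - [0,0,0]
  slide:
    - [0.008,0.15,0]
    - [0.008,0.275,0]
    - [0.008,0.275,-0.2]
    - [0.008,0.275,-0.4]
    - [0.008,0.275,-0.55]
    - [0.008,0.275,-0.65]
    - [0.008,0.275,-0.73]
    - [0.008,0.275,-0.73]
  grip: [1,1,1,1,1,1,1,1]

```text
clock: 3.4
position: [593.4, 15.1, 184.5]
ee_rot: [0.789, -0.614, -0.001, 0.001]
contact_force: [0.6, 0.1, 0.0]
gripper_width: 85.8
grasp_force: 0.0
```

Emit:
servo_tool:
  rotation:
    - [0,0,0]
    - [0,0,0]
    - [0,0,0]
    - [0,0,0]
    - [0,0,0]
    - [0,0,0]
    - [0,0,0]
    - [0,0,0]
  slide:
    - [0,0,0]
    - [0,0,0]
    - [0,0,0]
    - [0,0,0]
    - [0,0,0]
    - [0,0,0]
    - [0,0,0]
    - [0,0,0]
  grip: [-1,-1,-1,-1,-1,-1,-1,-1]

```text
clock: 4.4
position: [594.1, 15.4, 185.7]
ee_rot: [0.789, -0.614, 0.0, -0.0]
contact_force: [-1.9, 0.0, 5.0]
gripper_width: 13.5
grasp_force: 59.0
```

```bash
cat > tip.py <<'E'
from h import *
ex=np.array([np.cos(TH),np.sin(TH),0]);ey=np.array([-ex[1],ex[0],0])
def G(th,rel=(-159,55.3)):
    t=np.radians(th); x=rel[0]*np.cos(t)+rel[1]*np.sin(t); z=-rel[0]*np.sin(t)+rel[1]*np.cos(t)+149
    if th>90: z+=5*(th-90)/23
    tt=np.radians(tool(th))
    x-=19*np.sin(tt); z-=19*np.cos(tt)
    return np.r_[st(x,-2),0]+[0,0,z]
CAP=75
def tool(th): return min(th,CAP)
def rows(t0,ths,p0=None):
    p0=G(t0) if p0 is None else p0
    print([[round(float(v),3) for v in (G(t)-p0)/200] for t in ths]); print([[round(float(v),4) for v in ey*(tool(t)-tool(t0))/360] for t in ths])
E
python3 - <<'E'
from tip import *
rows(0,[0],np.array([594.1,15.5,185.3]))
for a,b in((0,24),(24,56),(56,88),(88,113)): print(a,b);rows(a,np.linspace(a,b,9)[1:])
E
```

```text
[[-0.018, 0.046, 0.0]]
[[-0.0, -0.0, 0.0]]
0 24
[[-0.002, 0.01, 0.041], [-0.005, 0.023, 0.082], [-0.008, 0.037, 0.122], [-0.012, 0.054, 0.161], [-0.016, 0.072, 0.2], [-0.02, 0.093, 0.237], [-0.025, 0.115, 0.273], [-0.03, 0.139, 0.308]]
[[-0.0081, -0.0017, 0.0], [-0.0163, -0.0035, 0.0], [-0.0244, -0.0052, 0.0], [-0.0326, -0.007, 0.0], [-0.0407, -0.0087, 0.0], [-0.0489, -0.0105, 0.0], [-0.057, -0.0122, 0.0], [-0.0652, -0.014, 0.0]]
24 56
[[-0.007, 0.035, 0.044], [-0.016, 0.073, 0.086], [-0.024, 0.113, 0.125], [-0.034, 0.157, 0.161], [-0.043, 0.202, 0.194], [-0.054, 0.25, 0.223], [-0.064, 0.299, 0.249], [-0.075, 0.35, 0.271]]
[[-0.0109, -0.0023, 0.0], [-0.0217, -0.0047, 0.0], [-0.0326, -0.007, 0.0], [-0.0435, -0.0093, 0.0], [-0.0543, -0.0116, 0.0], [-0.0652, -0.014, 0.0], [-0.076, -0.0163, 0.0], [-0.0869, -0.0186, 0.0]]
56 88
[[-0.011, 0.053, 0.019], [-0.023, 0.106, 0.034], [-0.034, 0.161, 0.045], [-0.046, 0.216, 0.052], [-0.058, 0.272, 0.053], [-0.071, 0.329, 0.046], [-0.083, 0.385, 0.034], [-0.095, 0.441, 0.019]]
[[-0.0109, -0.0023, 0.0], [-0.0217, -0.0047, 0.0], [-0.0326, -0.007, 0.0], [-0.0435, -0.0093, 0.0], [-0.0516, -0.0111, 0.0], [-0.0516, -0.0111, 0.0], [-0.0516, -0.0111, 0.0], [-0.0516, -0.0111, 0.0]]
88 113
[[-0.009, 0.043, -0.014], [-0.018, 0.084, -0.027], [-0.027, 0.125, -0.043], [-0.035, 0.164, -0.061], [-0.043, 0.203, -0.082], [-0.051, 0.24, -0.104], [-0.059, 0.275, -0.129], [-0.066, 0.31, -0.155]]
[[-0.0, -0.0, 0.0], [-0.0, -0.0, 0.0], [-0.0, -0.0, 0.0], [-0.0, -0.0, 0.0], [-0.0, -0.0, 0.0], [-0.0, -0.0, 0.0], [-0.0, -0.0, 0.0], [-0.0, -0.0, 0.0]]
```

Emit:
servo_tool:
  rotation:
    - [0,0,-0.002]
    - [0,0,-0.004]
    - [0,0,-0.0055]
    - [0,0,-0.0055]
    - [0,0,-0.0055]
  slide:
    - [-0.006,0.015,0]
    - [-0.012,0.03,0]
    - [-0.018,0.046,0]
    - [-0.018,0.046,0]
    - [-0.018,0.046,0]
  grip: [-1,-1,-1,-1,-1]

```text
clock: 5.03
position: [590.3, 24.2, 185.8]
ee_rot: [0.778, -0.628, 0.0, 0.0]
contact_force: [-0.7, -4.9, 6.1]
gripper_width: 13.1
grasp_force: 59.3
```

Emit:
servo_tool:
  rotation:
    - [-0.0081,-0.0017,0.0]
    - [-0.0163,-0.0035,0.0]
    - [-0.0244,-0.0052,0.0]
    - [-0.0326,-0.007,0.0]
    - [-0.0407,-0.0087,0.0]
    - [-0.0489,-0.0105,0.0]
    - [-0.057,-0.0122,0.0]
    - [-0.0652,-0.014,0.0]
  slide:
    - [-0.002,0.01,0.041]
    - [-0.005,0.023,0.082]
    - [-0.008,0.037,0.122]
    - [-0.012,0.054,0.161]
    - [-0.016,0.072,0.2]
    - [-0.02,0.093,0.237]
    - [-0.025,0.115,0.273]
    - [-0.03,0.139,0.308]
  grip: [-1,-1,-1,-1,-1,-1,-1,-1]

```text
clock: 6.02
position: [583.9, 52.4, 246.5]
ee_rot: [0.761, -0.615, 0.162, 0.132]
contact_force: [-0.6, -3.9, 0.5]
gripper_width: 13.6
grasp_force: 58.6
```

```bash
python3 - <<'E'
from h import *
im,W=cloud("side"); save(im[120:,0:300],"s2.png",2)
E
```

```text
(no output)
```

View pics/s2.png

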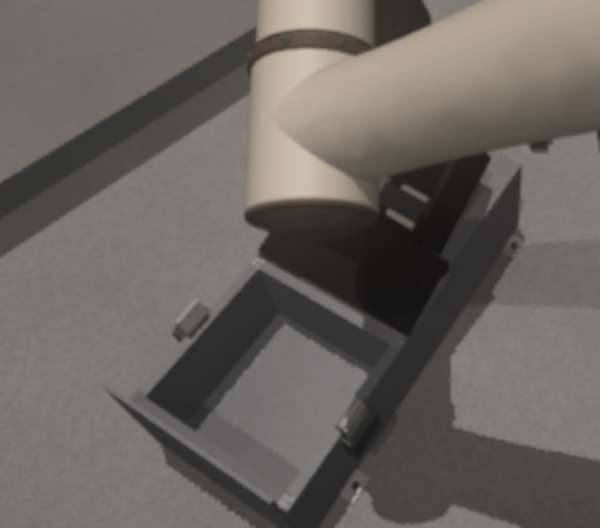

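The tote is tilting cleanly against the stop, and the contact force is small. I continue.

Emit:
servo_tool:
  rotation:
    - [-0.0109,-0.0023,0.0]
    - [-0.0217,-0.0047,0.0]
    - [-0.0326,-0.007,0.0]
    - [-0.0435,-0.0093,0.0]
    - [-0.0543,-0.0116,0.0]
    - [-0.0652,-0.014,0.0]
    - [-0.076,-0.0163,0.0]
    - [-0.0869,-0.0186,0.0]
  slide:
    - [-0.007,0.035,0.044]
    - [-0.016,0.073,0.086]
    - [-0.024,0.113,0.125]
    - [-0.034,0.157,0.161]
    - [-0.043,0.202,0.194]
    - [-0.054,0.25,0.223]
    - [-0.064,0.299,0.249]
    - [-0.075,0.35,0.271]
  grip: [-1,-1,-1,-1,-1,-1,-1,-1]

```text
clock: 7.08
position: [568.7, 122.2, 300.5]
ee_rot: [0.686, -0.554, 0.365, 0.297]
contact_force: [0.7, -2.1, 0.8]
gripper_width: 13.3
grasp_force: 58.8
```

```bash
python3 - <<'E'
from h import *
s=read_state();print(np.round(s["joints"],2),s["position"],s["contact_force"],s["wrist_torque"])
im,W=cloud("scene"); save(im[50:280,180:450],"s3.png",2)
E
```

```text
[ 0.8   0.44 -0.31  0.76 -1.53 -0.91] [568.71075168 122.17909619 300.54249732] [ 0.6981202  -2.05909134  0.76476561] [ 0.74198453 -0.1254028  -0.0292468 ]
```

View pics/s3.png

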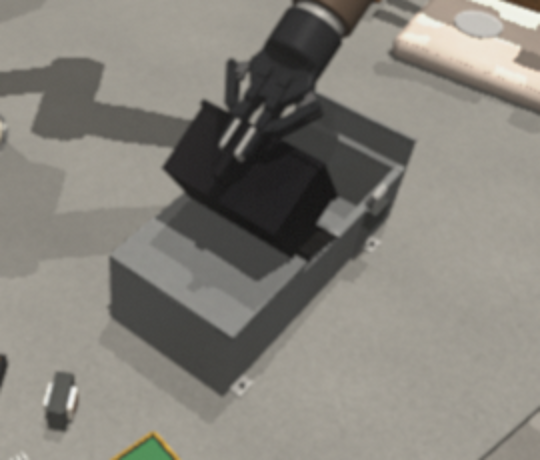

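Emit:
servo_tool:
  rotation:
    - [-0.0109,-0.0023,0.0]
    - [-0.0217,-0.0047,0.0]
    - [-0.0326,-0.007,0.0]
    - [-0.0435,-0.0093,0.0]
    - [-0.0516,-0.0111,0.0]
    - [-0.0516,-0.0111,0.0]
    - [-0.0516,-0.0111,0.0]
    - [-0.0516,-0.0111,0.0]
  slide:
    - [-0.011,0.053,0.019]
    - [-0.023,0.106,0.034]
    - [-0.034,0.161,0.045]
    - [-0.046,0.216,0.052]
    - [-0.058,0.272,0.053]
    - [-0.071,0.329,0.046]
    - [-0.083,0.385,0.034]
    - [-0.095,0.441,0.019]
  grip: [-1,-1,-1,-1,-1,-1,-1,-1]

```text
clock: 8.12
position: [550.2, 211.0, 304.2]
ee_rot: [0.618, -0.498, 0.472, 0.383]
contact_force: [-0.8, -3.6, 0.0]
gripper_width: 13.3
grasp_force: 58.5
```

```bash
python3 - <<'E'
from h import *
s=read_state();print(np.round(s["joints"],2),s["position"],s["contact_force"],s["wrist_torque"])
im,W=cloud("scene"); save(im[50:280,180:450],"s4.png",2)
S=tost(W); m=np.isfinite(W[...,2])&(abs(S[...,1])<80)&(S[...,0]<120)&(S[...,0]>-120)&(S[...,2]>145)
P=S[m]; 
# dark underside/back profile near y=-60..-40
q=P[(P[:,1]<-40)&(P[:,1]>-75)]; 
for a in range(-60,121,15):
    k=q[(q[:,0]>=a)&(q[:,0]<a+15)]
    if len(k)>3: print(a,len(k),np.round(np.percentile(k[:,2],[5,50,95])))
E
```

```text
[ 0.94  0.61 -0.25  0.83 -1.8  -1.05] [550.24676821 210.9564372  304.24585942] [-0.75121029 -3.62419846  0.02560858] [ 0.95812969  0.27363958 -0.26309738]
-30 232 [193. 240. 267.]
-15 267 [152. 193. 269.]
0 66 [267. 269. 270.]
15 67 [267. 269. 271.]
30 61 [268. 270. 272.]
45 58 [268. 271. 272.]
60 67 [269. 272. 275.]
75 64 [272. 275. 332.]
90 80 [311. 325. 336.]
105 70 [316. 334. 339.]
```

View pics/s4.png

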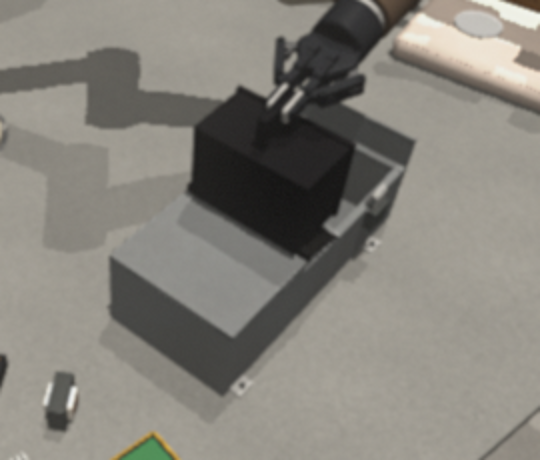

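The tote stands at about 88° as planned, and it swings in the pinch. I continue to 113°.

Emit:
servo_tool:
  rotation:
    - [0,0,0]
    - [0,0,0]
    - [0,0,0]
    - [0,0,0]
    - [0,0,0]
    - [0,0,0]
    - [0,0,0]
    - [0,0,0]
  slide:
    - [-0.009,0.043,-0.014]
    - [-0.018,0.084,-0.027]
    - [-0.027,0.125,-0.043]
    - [-0.035,0.164,-0.061]
    - [-0.043,0.203,-0.082]
    - [-0.051,0.24,-0.104]
    - [-0.059,0.275,-0.129]
    - [-0.066,0.31,-0.155]
  grip: [-1,-1,-1,-1,-1,-1,-1,-1]

```text
clock: 9.18
position: [537.2, 273.4, 273.9]
ee_rot: [0.618, -0.498, 0.473, 0.383]
contact_force: [0.1, -0.3, 4.2]
gripper_width: 13.4
grasp_force: 58.4
```

Emit:
servo_tool:
  rotation:
    - [0,0,0]
    - [0,0,0]
    - [0,0,0]
    - [0,0,0]
    - [0,0,0]
    - [0,0,0]
    - [0,0,0]
    - [0,0,0]
  slide:
    - [0,0,0]
    - [0,0,0]
    - [0,0,0]
    - [0,0,0]
    - [0,0,0]
    - [0,0,0]
    - [0,0,0]
    - [0,0,0]
  grip: [-1,-1,-1,-1,-1,-1,-1,-1]

```text
clock: 10.18
position: [537.4, 273.0, 274.1]
ee_rot: [0.618, -0.498, 0.473, 0.383]
contact_force: [-1.1, 4.2, 5.9]
gripper_width: 13.1
grasp_force: 59.4
```

```bash
python3 - <<'E'
from h import *
s=read_state();print(np.round(s["joints"],2),s["position"],s["contact_force"],s["wrist_torque"])
im,W=cloud("scene"); im2,W2=cloud("side"); save(np.hstack([im[50:250,180:450],im2[120:320,0:270]]),"s5.png",1.45)
S=tost(W); m=np.isfinite(W[...,2])&(abs(S[...,1])<80)&(S[...,0]<120)&(S[...,0]>-120)&(S[...,2]>145)
P=S[m]; q=P[(P[:,1]<-40)&(P[:,1]>-75)]; 
for a in range(-60,121,15):
    k=q[(q[:,0]>=a)&(q[:,0]<a+15)]
    if len(k)>3: print(a,len(k),np.round(np.percentile(k[:,2],[5,50,95])))
E
```

```text
[ 1.02  0.69 -0.16  0.77 -1.84 -1.08] [537.36710746 272.97416051 274.14886612] [-1.1054606   4.21458876  5.91887787] [ 0.82069842  0.20200667 -0.18601155]
-15 65 [147. 158. 169.]
0 221 [164. 187. 208.]
15 225 [209. 230. 250.]
30 114 [249. 261. 267.]
45 35 [258. 261. 264.]
60 38 [253. 255. 258.]
75 31 [248. 250. 253.]
90 31 [243. 245. 247.]
105 31 [238. 240. 243.]
```

View pics/s5.png

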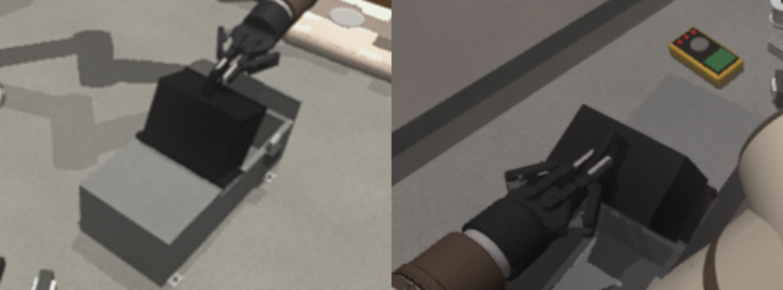

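The back wall slope gives about 108°. The tote needs roughly 5° more, so I move the handle forward and down, then shake a little.

Emit:
servo_tool:
  rotation:
    - [0,0,0]
    - [0,0,0]
    - [0,0,0]
    - [0,0,0]
    - [0,0,0]
    - [0,0,0]
    - [0,0,0]
    - [0,0,0]
  slide:
    - [-0.003,0.012,-0.005]
    - [-0.005,0.024,-0.01]
    - [-0.008,0.036,-0.016]
    - [-0.01,0.049,-0.022]
    - [-0.01,0.049,-0.028]
    - [-0.01,0.049,-0.034]
    - [-0.01,0.049,-0.034]
    - [-0.01,0.049,-0.034]
  grip: [-1,-1,-1,-1,-1,-1,-1,-1]

```text
clock: 11.28
position: [535.0, 283.3, 268.2]
ee_rot: [0.617, -0.498, 0.474, 0.383]
contact_force: [-2.9, 2.8, 5.9]
gripper_width: 13.8
grasp_force: 59.2
```

```bash
cat > ang.py <<'E'
from h import *
s=read_state();print(np.round(s["joints"],2),s["position"],s["contact_force"],s["wrist_torque"])
im,W=cloud("scene")
S=tost(W); m=np.isfinite(W[...,2])&(abs(S[...,1])<80)&(S[...,0]<120)&(S[...,0]>50)&(S[...,2]>190)
P=S[m]; q=P[(P[:,1]<-40)&(P[:,1]>-75)]; f=np.polyfit(q[:,0],q[:,2],1); print('angle',90-np.degrees(np.arctan(f[0])),f)
E
python3 ang.py
```

```text
[ 1.03  0.71 -0.14  0.76 -1.85 -1.08] [535.02394729 283.27646819 268.15527634] [-2.87560893  2.77626906  5.89691196] [-0.11187916  0.11402068 -0.55547872]
angle 111.22108569649443 [ -0.38829788 281.33590257]
```

Emit:
servo_tool:
  rotation:
    - [0,0,0]
    - [0,0,0]
    - [0,0,0]
    - [0,0,0]
    - [0,0,0]
    - [0,0,0]
    - [0,0,0]
    - [0,0,0]
  slide:
    - [-0.001,0.006,-0.01]
    - [-0.003,0.012,-0.02]
    - [-0.003,0.015,-0.03]
    - [-0.003,0.015,-0.03]
    - [-0.003,0.015,-0.03]
    - [-0.003,0.015,-0.03]
    - [-0.003,0.015,-0.03]
    - [-0.003,0.015,-0.03]
  grip: [-1,-1,-1,-1,-1,-1,-1,-1]

```text
clock: 12.32
position: [534.3, 287.1, 264.1]
ee_rot: [0.617, -0.498, 0.475, 0.382]
contact_force: [-4.3, 5.6, 10.5]
gripper_width: 13.5
grasp_force: 59.8
```

```bash
python3 ang.py; python3 - <<'E'
from h import *
im,W=cloud("side"); save(im[150:384,0:300],"s6.png",2)
S=tost(W);m=np.isfinite(W[...,2])&(abs(S[...,1])<85)&(S[...,0]>100)&(S[...,0]<260)&(S[...,2]>10)&(S[...,2]<60)
print(m.sum(),np.round(np.nanpercentile(S[m],[5,50,95],axis=0)) if m.sum() else '')
E
```

```text
[ 1.03  0.72 -0.14  0.75 -1.85 -1.09] [534.33165482 287.13731724 264.14864945] [-4.30838052  5.57049885 10.53554481] [-1.02286028  0.00308609 -0.82754866]
angle 112.80539985428712 [ -0.4204722 282.8540279]
1135 [[120. -62.  18.]
 [154.   9.  37.]
 [189.  56.  45.]]
```

View pics/s6.png

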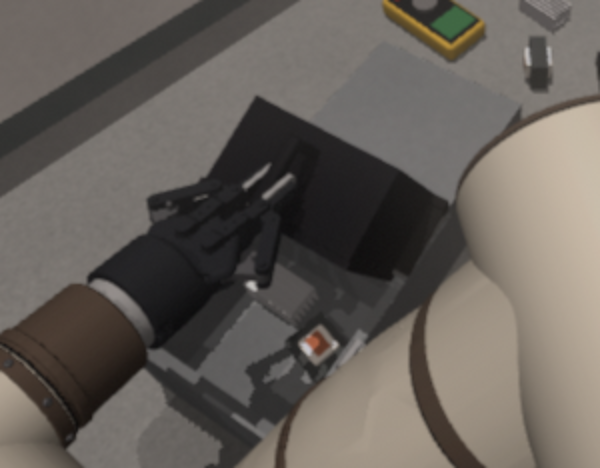

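The heatsink and relay lie in the box. Before the return I measure the tote pose to find where the grip now sits on the bar.

```bash
python3 - <<'E'
from h import *
im,W=cloud("scene")
S=tost(W); q=S[np.isfinite(W[...,2])&(abs(S[...,1])<78)&(S[...,1]<-30)&(S[...,0]<120)&(S[...,0]>-60)&(S[...,2]>145)]
th=np.radians(113); zt=np.array([np.sin(th),0,np.cos(th)]); xt=np.array([np.cos(th),0,-np.sin(th)])
a=q@xt; b=q@zt
# back wall: min a plane ; floor: min b plane
print(np.percentile(a,[1,5,10,50,90,99]),np.percentile(b,[1,5,10,50,90]))
h,e=np.histogram(a,40);i=h[:20].argmax();A=np.median(a[(a>e[i]-3)&(a<e[i+1]+3)])
h,e=np.histogram(b,40);i=h.argmax();B=np.median(b[(b>e[i]-3)&(b<e[i+1]+3)])
print('back a',A,'floor b',B)
foot=(A+120)*xt+B*zt; print('foot',foot)
s=read_state();T=tost(np.array(s["position"])); tt=np.radians(75);G=T+[19*np.sin(tt),0,19*np.cos(tt)]
print('G',G,'grip in tote x,z',(G-foot)@xt+60,(G-foot)@zt)
E
```

```text
[-261.63507909 -261.15080613 -260.77465865 -213.77747606 -149.60064008
 -135.31178908] [-60.44611314 -59.41581781 -58.89552159 -56.33836992 -26.4424974 ]
back a -260.74021782440315 floor b -56.84844928005499
foot [  2.66231066  -0.         151.76451232]
G [127.66892932  -2.11300918 269.05252237] grip in tote x,z -96.80815968058886 69.24112266830058
```

```bash
python3 - <<'E'
import tip; from tip import *
c0=tip.G(113)+np.array([-.013,.064,-.064])*200; print(c0)
_G=tip.G
def G2(th):
    return _G(th,(-157,57))+ex*(-4)
tip.G=G2
for a,b,n in((113,88,8),(88,56,8),(56,24,8),(24,0,8)):
    L=np.linspace(a,b,n+1)[1:] if a!=113 else np.r_[113,113,np.linspace(113,b,7)[1:]]
    print(a,b); tip.rows(a,L,c0 if a==113 else None)
E
```

```text
[534.70938882 285.59338494 261.03527844]
113 88
[[0.016, -0.08, 0.051], [0.016, -0.08, 0.051], [0.026, -0.125, 0.087], [0.036, -0.172, 0.118], [0.047, -0.222, 0.147], [0.058, -0.275, 0.171], [0.07, -0.329, 0.191], [0.082, -0.384, 0.21]]
[[-0.0, -0.0, 0.0], [-0.0, -0.0, 0.0], [-0.0, -0.0, 0.0], [-0.0, -0.0, 0.0], [-0.0, -0.0, 0.0], [-0.0, -0.0, 0.0], [-0.0, -0.0, 0.0], [-0.0, -0.0, 0.0]]
88 56
[[0.012, -0.055, 0.016], [0.024, -0.111, 0.028], [0.036, -0.167, 0.036], [0.048, -0.222, 0.035], [0.059, -0.277, 0.029], [0.071, -0.331, 0.019], [0.083, -0.385, 0.005], [0.094, -0.437, -0.013]]
[[-0.0, -0.0, 0.0], [-0.0, -0.0, 0.0], [-0.0, -0.0, 0.0], [0.0081, 0.0017, -0.0], [0.019, 0.0041, -0.0], [0.0299, 0.0064, -0.0], [0.0407, 0.0087, -0.0], [0.0516, 0.0111, -0.0]]
56 24
[[0.011, -0.051, -0.021], [0.022, -0.1, -0.047], [0.032, -0.148, -0.075], [0.041, -0.193, -0.107], [0.051, -0.237, -0.142], [0.059, -0.277, -0.18], [0.068, -0.315, -0.221], [0.075, -0.35, -0.264]]
[[0.0109, 0.0023, -0.0], [0.0217, 0.0047, -0.0], [0.0326, 0.007, -0.0], [0.0435, 0.0093, -0.0], [0.0543, 0.0116, -0.0], [0.0652, 0.014, -0.0], [0.076, 0.0163, -0.0], [0.0869, 0.0186, -0.0]]
24 0
[[0.005, -0.024, -0.034], [0.01, -0.047, -0.07], [0.015, -0.068, -0.106], [0.019, -0.087, -0.144], [0.022, -0.103, -0.182], [0.025, -0.118, -0.222], [0.028, -0.131, -0.262], [0.03, -0.142, -0.303]]
[[0.0081, 0.0017, -0.0], [0.0163, 0.0035, -0.0], [0.0244, 0.0052, -0.0], [0.0326, 0.007, -0.0], [0.0407, 0.0087, -0.0], [0.0489, 0.0105, -0.0], [0.057, 0.0122, -0.0], [0.0652, 0.014, -0.0]]
```

Emit:
servo_tool:
  rotation:
    - [0,0,0]
    - [0,0,0]
    - [0,0,0]
    - [0,0,0]
    - [0,0,0]
    - [0,0,0]
    - [0,0,0]
    - [0,0,0]
  slide:
    - [0.008,-0.04,0.026]
    - [0.016,-0.08,0.051]
    - [0.026,-0.125,0.087]
    - [0.036,-0.172,0.118]
    - [0.047,-0.222,0.147]
    - [0.058,-0.275,0.171]
    - [0.07,-0.329,0.191]
    - [0.082,-0.384,0.21]
  grip: [-1,-1,-1,-1,-1,-1,-1,-1]

```text
clock: 13.48
position: [551.2, 207.8, 303.2]
ee_rot: [0.618, -0.498, 0.473, 0.383]
contact_force: [0.2, -0.8, -2.7]
gripper_width: 13.0
grasp_force: 58.5
```

Emit:
servo_tool:
  rotation:
    - [0,0,0]
    - [0,0,0]
    - [0,0,0]
    - [0.0081,0.0017,0]
    - [0.019,0.0041,0]
    - [0.0299,0.0064,0]
    - [0.0407,0.0087,0]
    - [0.0516,0.0111,0]
  slide:
    - [0.012,-0.055,0.016]
    - [0.024,-0.111,0.028]
    - [0.036,-0.167,0.036]
    - [0.048,-0.222,0.035]
    - [0.059,-0.277,0.029]
    - [0.071,-0.331,0.019]
    - [0.083,-0.385,0.005]
    - [0.094,-0.437,-0.013]
  grip: [-1,-1,-1,-1,-1,-1,-1,-1]

```text
clock: 14.48
position: [569.7, 120.4, 300.5]
ee_rot: [0.688, -0.554, 0.364, 0.295]
contact_force: [0.4, 0.4, -3.1]
gripper_width: 13.5
grasp_force: 58.3
```

```bash
python3 - <<'E'
from h import *
print(read_state()["contact_force"],read_state()["wrist_torque"])
im,W=cloud("scene"); save(im[50:280,180:450],"s7.png",2)
E
```

```text
[ 0.43345441  0.37723744 -3.06040898] [ 2.47134627  0.56966573 -0.02259384]
```

View pics/s7.png

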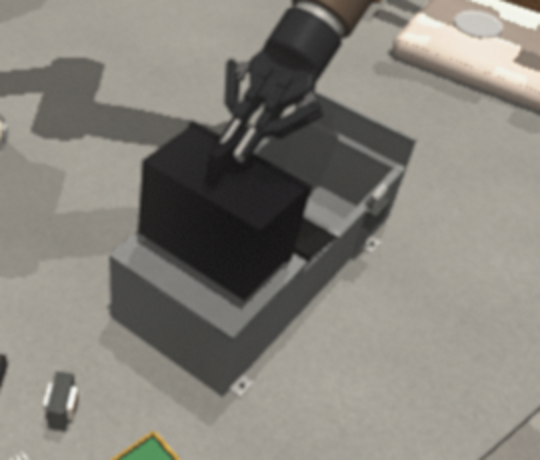

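The tote lags in the pinch at about 85–90° and is lifted clear of the stop. I measure its pose to plan the set-down.

```bash
cat > tp.py <<'E'
from h import *
from scipy.optimize import minimize
def meas(tool):
    im,W=cloud("scene")
    S=tost(W); q=S[np.isfinite(W[...,2])&(S[...,1]<-25)&(S[...,1]>-80)&(S[...,0]<100)&(S[...,0]>-170)&(S[...,2]>150)]
    q=q[:,[0,2]]
    best=None
    def f(p):
        t=p[0];zt=np.array([np.sin(t),np.cos(t)]);xt=np.array([np.cos(t),-np.sin(t)])
        d=np.minimum(abs(q@xt-p[1]),abs(q@zt-p[2])); return np.minimum(d,6).mean()
    for t in range(0,116,5):
        t=np.radians(t);zt=np.array([np.sin(t),np.cos(t)]);xt=np.array([np.cos(t),-np.sin(t)])
        r=minimize(f,[t,np.percentile(q@xt,3),np.percentile(q@zt,3)],method="Nelder-Mead",options=dict(maxiter=600))
        if best is None or r.fun<best.fun: best=r
    t,a,b=best.x;zt=np.array([np.sin(t),np.cos(t)]);xt=np.array([np.cos(t),-np.sin(t)])
    foot=(a+120)*xt+b*zt; T=tost(np.array(read_state()["position"]))
    tt=np.radians(tool);G=T[[0,2]]+[19*np.sin(tt),19*np.cos(tt)]
    print('angle',np.degrees(t),'foot',foot,'res',best.fun,len(q),'G',G,T[1],'grip',(G-foot)@xt+60,(G-foot)@zt)
E
python3 -c "
from tp import *
meas(56)"
```

```text
angle 2.646992098444885 foot [  1.30981919 273.3660766 ] res 2.8583931810595917 2409 G [-46.25434266 312.41911318] -1.4194112580253346 grip 10.683028886495187 36.814745938476456
```

Emit:
servo_tool:
  rotation:
    - [0.011,0.0024,0]
    - [0.022,0.0048,0]
    - [0.033,0.0072,0]
    - [0.045,0.0096,0]
    - [0.056,0.012,0]
    - [0.067,0.0144,0]
    - [0.078,0.0168,0]
    - [0.0896,0.0192,0]
  slide:
    - [-0.001,0.006,0.01]
    - [-0.002,0.012,0.005]
    - [-0.003,0.018,0]
    - [-0.004,0.024,-0.003]
    - [-0.005,0.03,-0.006]
    - [-0.006,0.034,-0.009]
    - [-0.007,0.037,-0.012]
    - [-0.008,0.04,-0.015]
  grip: [-1,-1,-1,-1,-1,-1,-1,-1]

```text
clock: 15.58
position: [567.4, 128.8, 296.8]
ee_rot: [0.763, -0.615, 0.154, 0.127]
contact_force: [0.6, -0.0, -3.2]
gripper_width: 13.2
grasp_force: 58.5
```

```bash
sed -i 's/def meas(tool):/def meas(tool,lo,hi):/; s/range(0,116,5)/range(lo,hi,4)/; s/r.fun<best.fun:/r.fun<best.fun and lo<=np.degrees(r.x[0])<=hi:/; s/best is None or/(best is None and lo<=np.degrees(r.x[0])<=hi) or best is not None and/' tp.py
python3 - <<'E'
from tp import *
print(read_state()["contact_force"],read_state()["wrist_torque"])
meas(23,40,110)
im,W=cloud("scene"); save(im[50:280,180:450],"s8.png",2)
E
```

```text
[ 0.60544969 -0.01193152 -3.23044283] [ 1.00843031  0.20969769 -0.08351006]
angle 107.50386036498142 foot [ -6.80823048 451.1445183 ] res 4.789473139820717 2882 G [-45.55919265 315.55822206] -1.499595747801365 grip 200.96333077487003 3.8236337057020364
```

View pics/s8.png

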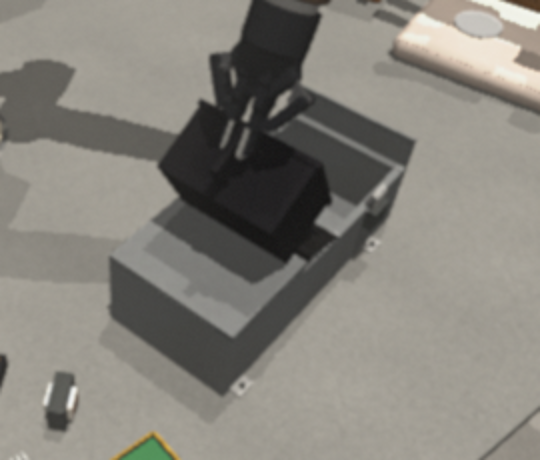

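It co-rotates rigidly to about 60°. I keep rotating the tool back, with the foot held just behind the stop.

Emit:
servo_tool:
  rotation:
    - [0.0102,0.0022,0]
    - [0.0204,0.0044,0]
    - [0.0306,0.0066,0]
    - [0.0408,0.0088,0]
    - [0.051,0.011,0]
    - [0.0611,0.0131,0]
    - [0.0713,0.0153,0]
    - [0.0815,0.0175,0]
  slide:
    - [0.008,-0.035,-0.008]
    - [0.015,-0.07,-0.02]
    - [0.023,-0.106,-0.038]
    - [0.03,-0.141,-0.06]
    - [0.038,-0.176,-0.084]
    - [0.045,-0.212,-0.113]
    - [0.053,-0.247,-0.143]
    - [0.06,-0.282,-0.177]
  grip: [-1,-1,-1,-1,-1,-1,-1,-1]

```text
clock: 16.68
position: [579.1, 72.1, 260.8]
ee_rot: [0.777, -0.626, -0.049, -0.036]
contact_force: [0.9, -0.6, -2.9]
gripper_width: 13.2
grasp_force: 58.5
```

```bash
python3 - <<'E'
from tp import *
s=read_state();print(s["contact_force"],s["wrist_torque"],np.round(s["joints"],2))
meas(-7,10,60)
im,W=cloud("scene"); im2,W2=cloud("side"); save(np.hstack([im[50:250,180:450],im2[80:280,100:370]]),"s9.png",1.45)
E
```

```text
[ 0.94575819 -0.61103375 -2.93110471] [-0.5587778 -0.1120239 -0.0341153] [ 0.34  0.31  0.01 -0.13 -1.27 -0.08]
angle 24.607370528661026 foot [-138.4297294   234.01282212] res 5.6785962042112255 4384 G [-114.15954663  278.64802915] -0.45569338006021454 grip 63.48002678656855 50.68760096695525
```

View pics/s9.png

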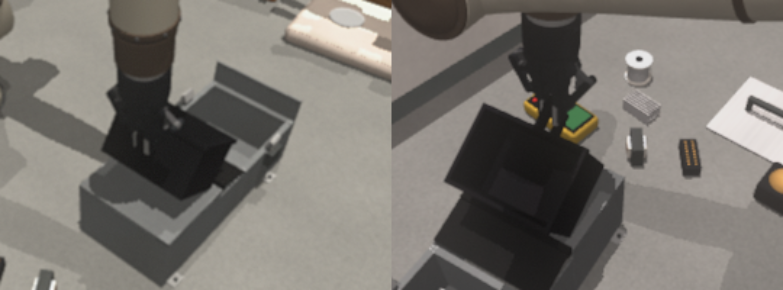

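Emit:
servo_tool:
  rotation:
    - [0.0102,0.0022,0]
    - [0.0204,0.0044,0]
    - [0.0306,0.0066,0]
    - [0.0408,0.0088,0]
    - [0.051,0.011,0]
    - [0.0611,0.0131,0]
    - [0.0713,0.0153,0]
    - [0.0815,0.0175,0]
  slide:
    - [0.006,-0.032,-0.025]
    - [0.013,-0.064,-0.06]
    - [0.02,-0.094,-0.1]
    - [0.026,-0.123,-0.14]
    - [0.032,-0.15,-0.185]
    - [0.037,-0.174,-0.23]
    - [0.042,-0.196,-0.28]
    - [0.046,-0.215,-0.33]
  grip: [-1,-1,-1,-1,-1,-1,-1,-1]

```text
clock: 17.82
position: [589.0, 29.8, 195.3]
ee_rot: [0.739, -0.595, -0.247, -0.198]
contact_force: [0.2, 1.0, -4.3]
gripper_width: 13.2
grasp_force: 58.8
```

```bash
cat > rim.py <<'E'
from h import *
s=read_state();print(np.round(s["contact_force"],1),np.round(s["wrist_torque"],2),np.round(s["joints"],2))
for n in("side","scene"):
    im,W=cloud(n);S=tost(W);ok=np.isfinite(S[...,2])&(abs(S[...,1])<95)
    # top z by x bin on the side walls y~+-83
    for sg in(1,-1):
        o=[]
        for x in range(-135,6,20):
            q=S[ok&(abs(S[...,1]*sg-83)<8)&(abs(S[...,0]-x)<6)&(S[...,2]>150)&(S[...,2]<290)]
            o.append((x,round(float(np.percentile(q[:,2],95)),1) if len(q)>5 else None))
        print(n,sg,o)
E
python3 rim.py
```

```text
[ 0.2  1.  -4.3] [-2.03 -0.44  0.02] [-0.02  0.49  0.15 -0.63 -1.44  0.39]
side 1 [(-135, 242.8), (-115, 242.6), (-95, 241.9), (-75, 241.7), (-55, 241.6), (-35, 241.2), (-15, 241.5), (5, 151.1)]
side -1 [(-135, 242.0), (-115, 241.4), (-95, 241.8), (-75, 240.7), (-55, 241.7), (-35, 241.3), (-15, 240.5), (5, 150.9)]
scene 1 [(-135, 237.9), (-115, 231.0), (-95, 228.3), (-75, 225.7), (-55, 225.3), (-35, 215.0), (-15, 222.5), (5, None)]
scene -1 [(-135, 237.3), (-115, 237.4), (-95, 237.6), (-75, 236.3), (-55, 236.9), (-35, 236.5), (-15, 237.8), (5, None)]
```

The rim is level and about 3 mm above standing height. I lower it, release, and retreat along the tool axis.

Emit:
servo_tool:
  rotation:
    - [0,0,0]
    - [0,0,0]
    - [0,0,0]
    - [0,0,0]
    - [0,0,0]
    - [0,0,0]
    - [0,0,0]
  slide:
    - [0,0,-0.008]
    - [0,0,-0.015]
    - [0,0,-0.018]
    - [0,0,-0.018]
    - [0,0,-0.018]
    - [0,0,-0.018]
    - [0,0,-0.018]
  grip: [-1,-1,-1,-0.6,1,1,1]

```text
clock: 18.8
position: [589.6, 29.8, 192.8]
ee_rot: [0.738, -0.595, -0.247, -0.2]
contact_force: [0.1, 0.8, -0.0]
gripper_width: 71.0
grasp_force: 0.0
```

Emit:
servo_tool:
  rotation:
    - [0,0,0]
    - [0,0,0]
    - [0,0,0]
    - [0,0,0]
    - [0,0,0]
    - [0,0,0]
    - [-0.03,-0.0064,0]
    - [-0.03,-0.0064,0]
  slide:
    - [0,0,0]
    - [0,0,0]
    - [0.01,-0.05,0.07]
    - [0.03,-0.14,0.19]
    - [0.05,-0.23,0.32]
    - [0.075,-0.35,0.48]
    - [0.075,-0.35,0.6]
    - [0.075,-0.35,0.7]
  grip: [1,1,1,1,1,1,1,1]

```text
clock: 19.8
position: [604.5, -39.6, 336.7]
ee_rot: [0.76, -0.611, -0.172, -0.142]
contact_force: [-0.5, -0.1, -0.6]
gripper_width: 85.0
grasp_force: 0.0
```

```bash
cat >> h.py <<'E'
def comps(n):
    im,W=cloud(n);P=W.reshape(-1,3);r=np.hypot(P[:,0],P[:,1]);z=P[:,2]
    m=(np.isfinite(z)&(r>250)&(r<900)&(z>10)&(z<80)&(P[:,1]<-30)).reshape(W.shape[:2]).astype(np.uint8)
    k,L,S,_=cv2.connectedComponentsWithStats(m)
    for i in range(1,k):
        if S[i,4]<100: continue
        Q=P[(L==i).ravel()];t=Q[Q[:,2]>np.percentile(Q[:,2],95)-5]
        c=cv2.minAreaRect(t[:,:2].astype(np.float32)); print(n,np.round(c[0],1),np.round(c[1]),round(c[2],1),'z',round(float(np.median(t[:,2])),1))
    return im,W
E
python3 rim.py; python3 - <<'E'
from h import *
comps("side");comps("scene")
p=read_state();m=R.from_quat(p["ee_rot"]).as_matrix();print(p["position"],m.round(3))
D=R.from_matrix(np.c_[m[:,0],m[:,1],m[:,2]])
# rotation to bring tool z to straight down
v=np.cross(m[:,2],[0,0,-1]);a=np.arcsin(np.linalg.norm(v));print('untilt rot',v/np.linalg.norm(v)*np.degrees(a)/360, pose()[1])
E
```

```text
[-0.5 -0.1 -0.6] [-0.78 -0.19  0.03] [-0.03  0.39  0.37 -0.44 -1.65  0.24]
side 1 [(-135, 238.8), (-115, 237.9), (-95, 238.8), (-75, 238.5), (-55, 237.9), (-35, 238.6), (-15, 238.3), (5, 151.3)]
side -1 [(-135, 239.1), (-115, 237.7), (-95, 237.6), (-75, 237.7), (-55, 237.6), (-35, 237.9), (-15, 238.3), (5, 152.0)]
scene 1 [(-135, 236.7), (-115, None), (-95, None), (-75, 238.0), (-55, 237.2), (-35, 236.7), (-15, 236.3), (5, None)]
scene -1 [(-135, 235.8), (-115, 237.1), (-95, 236.6), (-75, 237.3), (-55, 237.0), (-35, 236.9), (-15, 237.4), (5, None)]
side [ 720.3 -315.5] [58. 58.] 15.4 z 53.3
side [ 754.2 -109. ] [132.  53.] 7.4 z 40.4
side [ 645.3 -235.7] [45. 70.] 87.1 z 30.5
side [ 433.5 -394.4] [98. 17.] 6.1 z 44.6
side [ 576.6 -137.9] [24. 64.] 43.7 z 48.5
side [ 487.3 -194.8] [35. 77.] 43.3 z 27.3
side [ 311.1 -240.5] [39. 36.] 35.2 z 64.0
scene [-446.  -124.7] [66. 33.] 69.0 z 69.9
scene [ 315.2 -243.2] [38. 35.] 48.6 z 61.5
scene [ 488.3 -195.9] [33. 76.] 44.3 z 25.4
scene [ 576.4 -138.1] [25. 61.] 43.3 z 47.0
scene [ 435.7 -393.8] [98. 14.] 5.1 z 42.9
scene [ 756.9 -106.8] [ 63. 133.] 89.6 z 37.0
scene [ 645.5 -236.9] [40. 70.] 89.3 z 28.9
scene [ 720.8 -315.8] [58. 58.] 86.8 z 51.4
[604.27729543 -40.21880415 332.01995729] [[ 0.19  -0.977 -0.093]
 [-0.878 -0.211  0.43 ]
 [-0.44   0.    -0.898]]
untilt rot [-0.07078251 -0.01532432 -0.        ] -167.7956170264511
```

The tote stands upright and level on its ledge. Next are the bench parts, which have not moved, starting with the transformer.

```bash
cat >> h.py <<'E'
def go(x,y,z,yaw):
    s=read_state();q=R.from_quat(s["ee_rot"]);best=None
    for a in(yaw,yaw+180):
        a=np.radians(a);t=R.from_matrix(np.c_[[-np.sin(a)*-1*-1 if 0 else np.cos(a+np.pi/2),np.sin(a+np.pi/2),0],[np.cos(a),np.sin(a),0],[0,0,-1]])
        v=(t*q.inv()).as_rotvec()
        if best is None or np.linalg.norm(v)<np.linalg.norm(best):best=v
    print("slide",np.round((np.array([x,y,z])-s["position"])/200,3),"rot",np.round(best/2/np.pi,4),"deg",round(np.degrees(np.linalg.norm(best)),1))
E
sed -i 's/np.c_\[\[-np.sin(a)\*-1\*-1 if 0 else np.cos(a+np.pi\/2)/np.c_[[np.cos(a+np.pi\/2)/' h.py
python3 -c "
from h import *
go(576.5,-138,150,43.5);print(read_state()['position'])"
```

```text
slide [-0.139 -0.489 -0.91 ] rot [-0.0648 -0.0343  0.0854] deg 40.5
[604.27729543 -40.21880415 332.01995729]
```

Emit:
servo_tool:
  rotation:
    - [-0.0162,-0.0086,0.0214]
    - [-0.0324,-0.0172,0.0427]
    - [-0.0486,-0.0257,0.064]
    - [-0.0648,-0.0343,0.0854]
    - [-0.0648,-0.0343,0.0854]
    - [-0.0648,-0.0343,0.0854]
    - [-0.0648,-0.0343,0.0854]
    - [-0.0648,-0.0343,0.0854]
  slide:
    - [-0.03,-0.12,-0.1]
    - [-0.07,-0.24,-0.2]
    - [-0.1,-0.37,-0.35]
    - [-0.139,-0.489,-0.55]
    - [-0.139,-0.489,-0.8]
    - [-0.139,-0.489,-0.91]
    - [-0.139,-0.489,-0.91]
    - [-0.139,-0.489,-0.91]
  grip: [1,1,1,1,1,1,1,1]

```text
clock: 21.0
position: [577.1, -138.4, 150.7]
ee_rot: [0.919, -0.395, 0.001, 0.0]
contact_force: [0.1, -0.4, 1.0]
gripper_width: 85.3
grasp_force: 0.0
```

```bash
python3 -c "
from h import *
go(576.5,-138,10,43.5);print(read_state()['position']);comps('scene')"
```

```text
slide [-0.003  0.002 -0.703] rot [ 0.0002  0.0003 -0.    ] deg 0.1
[ 577.09457717 -138.40248535  150.68771782]
scene [-455.5 -119.7] [63. 35.] 83.8 z 69.2
scene [ 315.9 -245.1] [38. 38.] 64.3 z 61.2
scene [ 488.5 -196.3] [34. 78.] 43.9 z 25.5
scene [ 576.6 -138.3] [24. 62.] 43.3 z 47.1
scene [ 436.  -393.5] [100.  13.] 4.9 z 42.9
scene [ 756.8 -106.4] [134.  63.] 0.3 z 37.5
scene [ 646.2 -237. ] [41. 71.] 88.8 z 28.9
scene [ 720.7 -316. ] [58. 56.] 53.2 z 51.5
```

Emit:
servo_tool:
  rotation:
    - [0,0,0]
    - [0,0,0]
    - [0,0,0]
    - [0,0,0]
    - [0,0,0]
    - [0,0,0]
    - [0,0,0]
    - [0,0,0]
  slide:
    - [-0.003,0.002,-0.2]
    - [-0.003,0.002,-0.4]
    - [-0.003,0.002,-0.55]
    - [-0.003,0.002,-0.65]
    - [-0.003,0.002,-0.7]
    - [-0.003,0.002,-0.7]
    - [-0.003,0.002,-0.7]
    - [-0.003,0.002,-0.7]
  grip: [1,1,1,1,1,0.5,-1,-1]

```text
clock: 22.05
position: [577.3, -137.5, 12.1]
ee_rot: [0.919, -0.394, 0.002, -0.0]
contact_force: [-0.1, 0.2, -0.5]
gripper_width: 36.8
grasp_force: 60.5
```

Emit:
servo_tool:
  rotation:
    - [0,0,0]
    - [0,0,0]
    - [0,0,0]
    - [0,0,0]
    - [0,0,0]
    - [0,0,0]
    - [0,0,0]
    - [0,0,0]
  slide:
    - [0,0,0]
    - [0,0,0]
    - [0,0,0]
    - [0,0,0.2]
    - [0,0,0.5]
    - [0,0,0.75]
    - [0,0,1]
    - [0,0,1]
  grip: [-1,-1,-1,-1,-1,-1,-1,-1]

```text
clock: 23.05
position: [578.1, -137.7, 215.1]
ee_rot: [0.919, -0.394, 0.005, -0.002]
contact_force: [-0.5, 0.5, -3.2]
gripper_width: 37.3
grasp_force: 60.8
```

```bash
python3 -c "
from h import *
t=st(220,-25);print(t,st(220,25),st(218,0))
go(*t,300,12.1);print(read_state()['position'])"
```

```text
[533.52849708 400.15277616] [484.63933524 389.67184801] [509.50315329 392.95674561]
slide [-0.223  2.689  0.424] rot [ 0.0007  0.0017 -0.0874] deg 31.5
[ 578.10863526 -137.68494671  215.14110741]
```

Emit:
servo_tool:
  rotation:
    - [0,0,-0.015]
    - [0,0,-0.03]
    - [0,0,-0.045]
    - [0,0,-0.06]
    - [0,0,-0.075]
    - [0,0,-0.0874]
    - [0,0,-0.0874]
  slide:
    - [0,0.05,0.15]
    - [-0.02,0.15,0.3]
    - [-0.03,0.3,0.42]
    - [-0.05,0.45,0.43]
    - [-0.06,0.6,0.43]
    - [-0.07,0.8,0.43]
    - [-0.08,0.95,0.43]
  grip: [-1,-1,-1,-1,-1,-1,-1]

```text
clock: 23.92
position: [558.9, 53.8, 294.3]
ee_rot: [0.777, -0.629, -0.001, 0.002]
contact_force: [0.8, 0.2, -1.1]
gripper_width: 36.9
grasp_force: 60.7
```

Emit:
servo_tool:
  rotation:
    - [0,0,0]
    - [0,0,0]
    - [0,0,0]
    - [0,0,0]
    - [0,0,0]
  slide:
    - [-0.02,0.2,0]
    - [-0.04,0.45,0]
    - [-0.06,0.7,0]
    - [-0.08,0.9,0]
    - [-0.08,0.95,0]
  grip: [-1,-1,-1,-1,-1]

```text
clock: 24.55
position: [542.8, 244.4, 293.9]
ee_rot: [0.778, -0.628, -0.0, 0.002]
contact_force: [-0.1, -1.4, -1.4]
gripper_width: 37.2
grasp_force: 60.7
```

Emit:
servo_tool:
  rotation:
    - [0,0,0]
    - [0,0,0]
    - [0,0,0]
    - [0,0,0]
    - [0,0,0]
    - [0,0,0]
  slide:
    - [-0.02,0.25,0]
    - [-0.04,0.5,0]
    - [-0.063,0.7,-0.1]
    - [-0.063,0.789,-0.3]
    - [-0.063,0.789,-0.6]
    - [-0.063,0.789,-0.6]
  grip: [-1,-1,-1,-1,-1,-1]

```text
clock: 25.3
position: [528.4, 396.7, 169.4]
ee_rot: [0.777, -0.629, 0.0, 0.008]
contact_force: [-0.4, 0.0, -1.7]
gripper_width: 36.6
grasp_force: 60.8
```

Emit:
servo_tool:
  rotation:
    - [0,0,0]
    - [0,0,0]
    - [0,0,0]
    - [0,0,0]
    - [0,0,0]
    - [0,0,0]
  slide:
    - [0,0,-0.2]
    - [0,0,-0.4]
    - [0,0,-0.55]
    - [0,0,-0.6]
    - [0,0,-0.6]
    - [0,0,-0.6]
  grip: [-1,-1,-1,-1,-1,-1]

```text
clock: 26.05
position: [532.7, 401.2, 58.9]
ee_rot: [0.778, -0.629, 0.001, -0.002]
contact_force: [0.5, -0.4, -1.1]
gripper_width: 37.3
grasp_force: 61.0
```

Emit:
servo_tool:
  rotation:
    - [0,0,0]
    - [0,0,0]
    - [0,0,0]
    - [0,0,0]
    - [0,0,0]
    - [0,0,0]
    - [0,0,0]
    - [0,0,0]
  slide:
    - [0,0,0]
    - [0,0,0]
    - [0,0,0]
    - [0,0,0.05]
    - [0,0,0.25]
    - [0,0,0.5]
    - [0,0,0.75]
    - [0,0,1]
  grip: [0.4,0.4,0.4,0.4,0.4,0.4,0.4,0.4]

```text
clock: 27.05
position: [531.4, 400.1, 259.2]
ee_rot: [0.778, -0.629, 0.001, -0.0]
contact_force: [0.4, 1.2, 0.5]
gripper_width: 59.7
grasp_force: 0.0
```

Emit:
servo_tool:
  rotation:
    - [0,0,0]
    - [0,0,0]
    - [0,0,0]
    - [0,0,0]
    - [0,0,0]
  slide:
    - [0,-0.2,0.25]
    - [0,-0.45,0.25]
    - [0,-0.7,0.25]
    - [0,-0.95,0.25]
    - [0,-0.95,0.25]
  grip: [1,1,1,1,1]

```text
clock: 27.68
position: [531.3, 207.3, 308.3]
ee_rot: [0.776, -0.63, 0.001, -0.001]
contact_force: [0.8, 0.0, -0.4]
gripper_width: 85.1
grasp_force: 0.0
```

```bash
python3 - <<'E'
from h import *
comps("scene");comps("side")
go(487.8,-195.5,150,43.8);print(read_state()['position'])
im,W=cloud("side");S=tost(W)
m=np.isfinite(W[...,2])&(abs(S[...,1])<86)&(S[...,0]>99)&(S[...,0]<261)&(S[...,2]>12)&(S[...,2]<105)
print('box max z',np.percentile(S[m][:,2],[50,95,99.5]))
save(im[200:384,30:300],"s10.png",1.5)
E
```

```text
scene [-448.5 -123.2] [66. 28.] 70.8 z 69.9
scene [ 313.5 -244.7] [36. 36.] 14.7 z 61.6
scene [ 488.4 -196.6] [34. 75.] 44.3 z 25.4
scene [ 436.2 -393.7] [99. 14.] 4.8 z 43.2
scene [ 756.5 -106.8] [ 63. 136.] 90.0 z 36.9
scene [ 645.4 -236.9] [40. 72.] 88.9 z 29.2
scene [ 720.5 -316.3] [58. 57.] 57.9 z 51.6
side [ 487.3 -194.5] [34. 77.] 43.6 z 27.2
side [ 312.2 -241.3] [35. 40.] 81.4 z 63.4
slide [-0.219 -2.027 -0.787] rot [0.     0.0004 0.0883] deg 31.8
[531.59379356 209.8930719  307.48760626]
box max z [37.93473291 55.01146295 56.88823529]
```

Emit:
servo_tool:
  rotation:
    - [0,0,0]
    - [0,0,0]
    - [0,0,0.02]
    - [0,0,0.04]
    - [0,0,0.05]
  slide:
    - [-0.02,-0.2,0]
    - [-0.05,-0.45,0]
    - [-0.08,-0.7,0]
    - [-0.1,-0.95,0]
    - [-0.119,-1,0]
  grip: [1,1,1,1,1]

```text
clock: 28.45
position: [507.7, 9.1, 306.6]
ee_rot: [0.867, -0.499, 0.001, 0.0]
contact_force: [0.6, 0.7, 0.2]
gripper_width: 85.3
grasp_force: 0.0
```

Emit:
servo_tool:
  rotation:
    - [0,0,0.01]
    - [0,0,0.02]
    - [0,0,0.03]
    - [0,0,0.0383]
    - [0,0,0.0383]
    - [0,0,0.0383]
    - [0,0,0.0383]
    - [0,0,0.0383]
  slide:
    - [-0.02,-0.25,0]
    - [-0.05,-0.5,-0.05]
    - [-0.08,-0.75,-0.2]
    - [-0.1,-0.98,-0.35]
    - [-0.1,-1,-0.6]
    - [-0.1,-1,-0.787]
    - [-0.1,-1,-0.787]
    - [-0.1,-1,-0.787]
  grip: [1,1,1,1,1,1,1,1]

```text
clock: 29.45
position: [489.5, -189.4, 150.6]
ee_rot: [0.92, -0.391, 0.002, 0.0]
contact_force: [0.5, 0.5, 0.8]
gripper_width: 85.3
grasp_force: 0.0
```

```bash
python3 - <<'E'
from h import *
print(read_state()['position']);go(487.8,-195.6,4,43.8);comps("scene");comps("side")
im,W=cloud("side");S=tost(W)
save(im[150:384,30:300],"s11.png",1.6)
E
```

```text
[ 489.451887   -189.37218523  150.59994471]
slide [-0.008 -0.031 -0.733] rot [ 0.0003  0.0007 -0.0005] deg 0.3
scene [-448.3 -126.9] [70. 37.] 60.8 z 70.2
scene [ 315.  -243.8] [40. 38.] 48.3 z 62.1
scene [ 488.7 -196. ] [34. 76.] 43.8 z 25.4
scene [ 436.2 -393.7] [99. 14.] 4.7 z 42.8
scene [ 756.3 -105.5] [ 62. 134.] 89.2 z 36.8
scene [ 645.9 -237. ] [40. 71.] 89.3 z 29.2
scene [ 720.6 -316.1] [58. 57.] 58.0 z 51.6
side [ 716.9 -315.3] [59. 56.] 77.0 z 53.3
side [ 749.5 -103.8] [ 56. 125.] 89.1 z 41.2
side [ 644.6 -236.9] [71. 44.] 0.7 z 30.3
side [ 432.7 -394.5] [96. 18.] 3.7 z 44.9
side [ 486.9 -195. ] [34. 78.] 43.9 z 27.1
side [ 311.4 -240.8] [41. 36.] 47.9 z 63.6
```

View pics/s11.png

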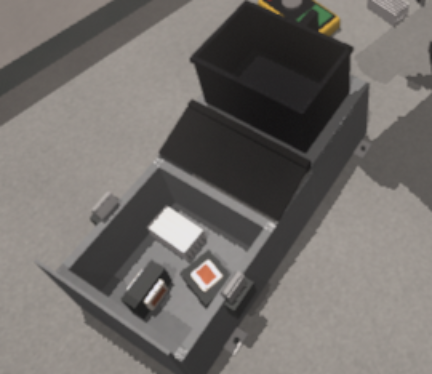

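The heatsink, relay and transformer are in the box, and the tote stands empty. Next is the connector.

Emit:
servo_tool:
  rotation:
    - [0,0,0]
    - [0,0,0]
    - [0,0,0]
    - [0,0,0]
    - [0,0,0]
    - [0,0,0]
    - [0,0,0]
    - [0,0,0]
  slide:
    - [-0.008,-0.031,-0.1]
    - [-0.008,-0.031,-0.3]
    - [-0.008,-0.031,-0.5]
    - [-0.008,-0.031,-0.65]
    - [-0.008,-0.031,-0.725]
    - [-0.008,-0.031,-0.725]
    - [-0.008,-0.031,-0.725]
    - [-0.008,-0.031,-0.725]
  grip: [1,1,1,1,1,0.5,-1,-1]

```text
clock: 30.6
position: [487.2, -196.0, 5.7]
ee_rot: [0.92, -0.392, 0.002, -0.0]
contact_force: [-7.3, 5.0, 21.8]
gripper_width: 32.9
grasp_force: 59.0
```

Emit:
servo_tool:
  rotation:
    - [0,0,0]
    - [0,0,0]
    - [0,0,0]
    - [0,0,0]
    - [0,0,0]
    - [0,0,0]
    - [0,0,0]
    - [0,0,0]
  slide:
    - [0,0,0]
    - [0,0,0]
    - [0,0,0]
    - [0,0,0.2]
    - [0,0,0.5]
    - [0,0,0.75]
    - [0,0,1]
    - [0,0,1]
  grip: [-1,-1,-1,-1,-1,-1,-1,-1]

```text
clock: 31.6
position: [488.3, -196.4, 209.0]
ee_rot: [0.92, -0.392, 0.006, -0.001]
contact_force: [0.1, 1.2, -0.8]
gripper_width: 32.7
grasp_force: 60.6
```

```bash
python3 -c "
from h import *
go(*st(215,25),300,12.1);print(read_state()['position'])"
```

```text
slide [-0.013  2.906  0.455] rot [ 0.0009  0.0018 -0.0883] deg 31.8
[ 488.33799936 -196.36896159  208.9978856 ]
```

Emit:
servo_tool:
  rotation:
    - [0,0,-0.015]
    - [0,0,-0.03]
    - [0,0,-0.045]
    - [0,0,-0.06]
    - [0,0,-0.075]
    - [0,0,-0.0883]
    - [0,0,-0.0883]
  slide:
    - [0,0.05,0.15]
    - [0,0.15,0.3]
    - [0,0.3,0.42]
    - [0,0.45,0.455]
    - [0,0.6,0.455]
    - [0,0.8,0.455]
    - [0,0.98,0.455]
  grip: [-1,-1,-1,-1,-1,-1,-1]

```text
clock: 32.48
position: [485.1, 1.2, 293.8]
ee_rot: [0.777, -0.629, 0.0, 0.001]
contact_force: [0.5, 0.0, -1.0]
gripper_width: 32.7
grasp_force: 60.6
```

Emit:
servo_tool:
  rotation:
    - [0,0,0]
    - [0,0,0]
    - [0,0,0]
    - [0,0,0]
    - [0,0,0]
  slide:
    - [0,0.2,0]
    - [0,0.45,0]
    - [0,0.7,0]
    - [0,0.93,0]
    - [0,0.98,0]
  grip: [-1,-1,-1,-1,-1]

```text
clock: 33.1
position: [485.3, 198.1, 293.4]
ee_rot: [0.778, -0.628, 0.0, 0.002]
contact_force: [-0.1, -0.5, -1.1]
gripper_width: 33.0
grasp_force: 60.6
```

Emit:
servo_tool:
  rotation:
    - [0,0,0]
    - [0,0,0]
    - [0,0,0]
    - [0,0,0]
    - [0,0,0]
    - [0,0,0]
  slide:
    - [0,0.25,0]
    - [0,0.5,0]
    - [-0.013,0.75,-0.1]
    - [-0.013,0.946,-0.3]
    - [-0.013,0.946,-0.6]
    - [-0.013,0.946,-0.6]
  grip: [-1,-1,-1,-1,-1,-1]

```text
clock: 33.85
position: [480.8, 381.9, 169.1]
ee_rot: [0.777, -0.629, 0.001, 0.007]
contact_force: [0.5, -0.6, -0.3]
gripper_width: 32.6
grasp_force: 60.5
```

Emit:
servo_tool:
  rotation:
    - [0,0,0]
    - [0,0,0]
    - [0,0,0]
    - [0,0,0]
    - [0,0,0]
    - [0,0,0]
    - [0,0,0]
    - [0,0,0]
  slide:
    - [0,0,-0.2]
    - [0,0,-0.4]
    - [0,0,-0.5]
    - [0,0,-0.55]
    - [0,0,-0.55]
    - [0,0,-0.55]
    - [0,0,-0.55]
    - [0,0,-0.55]
  grip: [-1,-1,-1,-1,-1,0.4,0.4,0.4]

```text
clock: 34.85
position: [483.7, 385.6, 65.9]
ee_rot: [0.778, -0.629, 0.001, -0.0]
contact_force: [-0.4, -0.2, -0.4]
gripper_width: 59.5
grasp_force: 0.0
```

Emit:
servo_tool:
  rotation:
    - [0,0,0]
    - [0,0,0]
    - [0,0,0]
    - [0,0,0]
    - [0,0,0]
    - [0,0,0]
    - [0,0,0]
  slide:
    - [0,0,0]
    - [0,0,0]
    - [0,0,0.15]
    - [0,0,0.4]
    - [0,0,0.65]
    - [0,0,0.9]
    - [0,0,1]
  grip: [0.4,0.4,0.4,0.4,0.4,0.4,0.4]

```text
clock: 35.72
position: [484.4, 386.1, 269.3]
ee_rot: [0.778, -0.629, 0.001, -0.003]
contact_force: [-0.4, -1.4, -0.2]
gripper_width: 59.5
grasp_force: 0.0
```

Emit:
servo_tool:
  rotation:
    - [0,0,0]
    - [0,0,0]
    - [0,0,0]
    - [0,0,0]
    - [0,0,0]
  slide:
    - [0,-0.2,0.2]
    - [0,-0.45,0.2]
    - [0,-0.7,0.2]
    - [0,-0.95,0.2]
    - [0,-0.95,0.2]
  grip: [1,1,1,1,1]

```text
clock: 36.35
position: [483.1, 192.6, 305.8]
ee_rot: [0.776, -0.63, 0.001, -0.0]
contact_force: [-0.3, 1.2, 0.5]
gripper_width: 85.6
grasp_force: 0.0
```

```bash
python3 - <<'E'
from h import *
comps("scene")
print(read_state()['position']);go(645.8,-237,150,88.8)
E
```

```text
scene [-445.8 -125.6] [67. 32.] 64.9 z 69.0
scene [ 315.6 -244.9] [37. 38.] 64.5 z 61.4
scene [ 436.5 -393.7] [99. 14.] 4.9 z 42.9
scene [ 756.9 -106.1] [134.  62.] 0.8 z 37.5
scene [ 645.5 -236.8] [40. 72.] 89.0 z 29.1
scene [ 721.1 -315.6] [59. 57.] 29.0 z 51.5
[483.41304545 194.0110812  305.60235063]
slide [ 0.812 -2.155 -0.778] rot [-0.      0.0003  0.2135] deg 76.8
```

Emit:
servo_tool:
  rotation:
    - [0,0,0.02]
    - [0,0,0.04]
    - [0,0,0.06]
    - [0,0,0.08]
    - [0,0,0.1]
    - [0,0,0.1]
  slide:
    - [0.06,-0.2,0]
    - [0.13,-0.4,0]
    - [0.2,-0.6,0]
    - [0.27,-0.8,0]
    - [0.33,-1,0]
    - [0.33,-1,0]
  grip: [1,1,1,1,1,1]

```text
clock: 37.15
position: [550.4, -5.9, 304.4]
ee_rot: [0.933, -0.359, 0.001, 0.0]
contact_force: [-0.7, 1.3, 0.3]
gripper_width: 85.3
grasp_force: 0.0
```

Emit:
servo_tool:
  rotation:
    - [0,0,0.02]
    - [0,0,0.04]
    - [0,0,0.06]
    - [0,0,0.08]
    - [0,0,0.1]
    - [0,0,0.1135]
    - [0,0,0.1135]
    - [0,0,0.1135]
  slide:
    - [0.1,-0.2,0]
    - [0.2,-0.4,0]
    - [0.3,-0.6,0]
    - [0.4,-0.8,-0.05]
    - [0.482,-1,-0.2]
    - [0.482,-1,-0.45]
    - [0.482,-1,-0.7]
    - [0.482,-1,-0.778]
  grip: [1,1,1,1,1,1,1,1]

```text
clock: 38.15
position: [644.5, -203.1, 145.2]
ee_rot: [1.0, -0.009, -0.003, -0.001]
contact_force: [0.3, 0.3, 0.4]
gripper_width: 85.5
grasp_force: 0.0
```

```bash
python3 - <<'E'
from h import *
comps("scene");comps("side")
print(read_state()['position']);go(645.6,-236.8,10,89)
E
```

```text
scene [-446.8 -123.8] [66. 29.] 69.7 z 70.1
scene [ 315.6 -244.9] [37. 35.] 66.9 z 61.8
scene [ 435.4 -393.7] [100.  13.] 4.7 z 43.0
scene [ 755.7 -106.3] [134.  63.] 0.6 z 37.1
scene [ 645.5 -236.8] [40. 70.] 88.5 z 29.1
scene [ 721.3 -315.6] [57. 58.] 14.1 z 51.8
side [ 720.7 -316.5] [57. 61.] 39.7 z 53.4
side [ 172.9 -874.5] [55. 20.] 2.3 z 22.0
side [ 753.  -101.8] [136.  56.] 3.4 z 41.3
side [ 644.5 -236.7] [72. 44.] 2.4 z 30.4
side [ 328.5 -228.1] [10. 36.] 44.1 z 54.9
[ 645.80352327 -203.64316978  147.97701447]
slide [-0.001 -0.166 -0.69 ] rot [-0.0001 -0.0002 -0.    ] deg 0.1
```

Emit:
servo_tool:
  rotation:
    - [0,0,0]
    - [0,0,0]
    - [0,0,0]
    - [0,0,0]
    - [0,0,0]
    - [0,0,0]
    - [0,0,0]
    - [0,0,0]
  slide:
    - [-0.001,-0.16,0]
    - [-0.001,-0.166,-0.2]
    - [-0.001,-0.166,-0.4]
    - [-0.001,-0.166,-0.6]
    - [-0.001,-0.166,-0.69]
    - [-0.001,-0.166,-0.69]
    - [-0.001,-0.166,-0.69]
    - [-0.001,-0.166,-0.69]
  grip: [1,1,1,1,1,1,-1,-1]

```text
clock: 39.25
position: [647.1, -238.1, 13.7]
ee_rot: [1.0, -0.009, 0.003, 0.0]
contact_force: [0.2, 0.1, -0.1]
gripper_width: 51.8
grasp_force: 0.0
```

Emit:
servo_tool:
  rotation:
    - [0,0,0]
    - [0,0,0]
    - [0,0,0]
    - [0,0,0]
    - [0,0,0]
    - [0,0,0]
    - [0,0,0]
    - [0,0,0]
  slide:
    - [0,0,0]
    - [0,0,0]
    - [0,0,0]
    - [0,0,0.2]
    - [0,0,0.5]
    - [0,0,0.75]
    - [0,0,1]
    - [0,0,1]
  grip: [-1,-1,-1,-1,-1,-1,-1,-1]

```text
clock: 40.25
position: [647.8, -238.6, 217.2]
ee_rot: [1.0, -0.009, 0.006, 0.001]
contact_force: [0.1, -0.2, -1.5]
gripper_width: 38.4
grasp_force: 61.9
```

```bash
python3 -c "
from h import *
go(*st(170,0),300,12.1);print(read_state()['position'])
im,W=cloud('side');S=tost(W)
m=np.isfinite(W[...,2])&(abs(S[...,1])<86)&(S[...,0]>99)&(S[...,0]<261)&(S[...,2]>14)&(S[...,2]<105)
for x in range(100,260,20):
  print(x,[int(np.max(S[m&(abs(S[...,0]-x-10)<10)&(abs(S[...,1]-y-10)<10)][:,2],initial=0)) for y in range(-80,80,20)])
"
```

```text
slide [-0.641  2.923  0.414] rot [ 0.0015  0.0014 -0.2135] deg 76.9
[ 647.75023557 -238.61164345  217.24347624]
100 [38, 37, 39, 38, 0, 0, 0, 0]
120 [39, 39, 40, 39, 38, 36, 0, 0]
140 [40, 39, 39, 39, 39, 48, 47, 39]
160 [0, 0, 0, 0, 45, 47, 48, 42]
180 [0, 0, 56, 57, 67, 68, 66, 39]
200 [0, 47, 58, 56, 66, 64, 63, 0]
220 [0, 47, 56, 57, 53, 52, 50, 0]
240 [0, 0, 57, 58, 39, 43, 37, 0]
```

```bash
python3 -c "
from h import *
go(*st(145,-25),300,12.1)"
```

```text
slide [-0.485  2.824  0.432] rot [ 0.0006  0.0009 -0.2134] deg 76.8
```

Emit:
servo_tool:
  rotation:
    - [0,0,-0.015]
    - [0,0,-0.04]
    - [0,0,-0.06]
    - [0,0,-0.08]
    - [0,0,-0.1]
    - [0,0,-0.1]
    - [0,0,-0.1]
  slide:
    - [0,0.05,0.15]
    - [-0.02,0.15,0.3]
    - [-0.05,0.3,0.42]
    - [-0.08,0.45,0.432]
    - [-0.1,0.65,0.432]
    - [-0.12,0.85,0.432]
    - [-0.15,0.95,0.432]
  grip: [-1,-1,-1,-1,-1,-1,-1]

```text
clock: 41.18
position: [614.7, -46.1, 295.6]
ee_rot: [0.948, -0.317, -0.001, 0.001]
contact_force: [-0.2, -0.0, -1.3]
gripper_width: 38.4
grasp_force: 61.9
```

Emit:
servo_tool:
  rotation:
    - [0,0,-0.02]
    - [0,0,-0.04]
    - [0,0,-0.06]
    - [0,0,-0.09]
    - [0,0,-0.1134]
    - [0,0,-0.1134]
  slide:
    - [-0.03,0.2,0]
    - [-0.06,0.4,0]
    - [-0.1,0.6,0]
    - [-0.14,0.8,0]
    - [-0.17,0.95,0]
    - [-0.17,0.95,0]
  grip: [-1,-1,-1,-1,-1,-1]

```text
clock: 41.92
position: [580.8, 143.5, 296.4]
ee_rot: [0.779, -0.628, 0.0, 0.002]
contact_force: [0.1, -0.4, -1.4]
gripper_width: 38.8
grasp_force: 61.9
```

Emit:
servo_tool:
  rotation:
    - [0,0,0]
    - [0,0,0]
    - [0,0,0]
    - [0,0,0]
    - [0,0,0]
    - [0,0,0]
    - [0,0,0]
    - [0,0,0]
  slide:
    - [-0.04,0.25,0]
    - [-0.08,0.5,0]
    - [-0.12,0.75,-0.1]
    - [-0.165,0.924,-0.2]
    - [-0.165,0.924,-0.4]
    - [-0.165,0.924,-0.6]
    - [-0.165,0.924,-0.6]
    - [-0.165,0.924,-0.6]
  grip: [-1,-1,-1,-1,-1,-1,-1,-1]

```text
clock: 42.92
position: [550.0, 326.7, 179.3]
ee_rot: [0.778, -0.629, 0.002, -0.001]
contact_force: [-0.5, 0.3, -0.5]
gripper_width: 38.3
grasp_force: 61.8
```

```bash
python3 -c "
from h import *
go(*st(145,-25),75,12.1);print(read_state()['position'],read_state()['gripper_width'])"
```

```text
slide [-0.004  0.001 -0.522] rot [ 0.0002  0.0005 -0.    ] deg 0.2
[549.95212293 326.65270273 179.32213574] 38.27085368772053
```

Emit:
servo_tool:
  rotation:
    - [0,0,0]
    - [0,0,0]
    - [0,0,0]
    - [0,0,0]
    - [0,0,0]
    - [0,0,0]
    - [0,0,0]
    - [0,0,0]
  slide:
    - [0,0,-0.15]
    - [0,0,-0.3]
    - [0,0,-0.42]
    - [0,0,-0.5]
    - [0,0,-0.52]
    - [0,0,-0.52]
    - [0,0,-0.52]
    - [0,0,-0.52]
  grip: [-1,-1,-1,-1,-1,-1,0.4,0.4]

```text
clock: 43.92
position: [549.2, 327.4, 75.1]
ee_rot: [0.778, -0.628, 0.001, -0.001]
contact_force: [-0.4, -0.2, -0.3]
gripper_width: 59.5
grasp_force: 0.0
```

Emit:
servo_tool:
  rotation:
    - [0,0,0]
    - [0,0,0]
    - [0,0,0]
    - [0,0,0]
    - [0,0,0]
    - [0,0,0]
    - [0,0,0]
  slide:
    - [0,0,0]
    - [0,0,0]
    - [0,0,0.15]
    - [0,0,0.4]
    - [0,0,0.65]
    - [0,0,0.9]
    - [0,0,1]
  grip: [0.4,0.4,0.4,0.4,0.4,0.4,0.4]

```text
clock: 44.8
position: [549.6, 327.5, 278.3]
ee_rot: [0.778, -0.628, 0.002, -0.003]
contact_force: [-1.0, -0.2, -0.2]
gripper_width: 59.8
grasp_force: 0.0
```

Emit:
servo_tool:
  rotation:
    - [0,0,0]
    - [0,0,0]
    - [0,0,0]
    - [0,0,0]
    - [0,0,0]
  slide:
    - [0,-0.2,0.2]
    - [-0.1,-0.45,0.2]
    - [-0.1,-0.7,0.2]
    - [-0.2,-0.95,0.2]
    - [-0.2,-0.95,0.2]
  grip: [1,1,1,1,1]

```text
clock: 45.42
position: [507.4, 134.1, 314.9]
ee_rot: [0.777, -0.63, 0.001, -0.0]
contact_force: [0.5, 0.7, -0.6]
gripper_width: 85.3
grasp_force: 0.0
```

Emit:
servo_tool:
  rotation:
    - [0,0,0]
    - [0,0,0]
    - [0,0,0.02]
    - [0,0,0.04]
    - [0,0,0.06]
    - [0,0,0.06]
  slide:
    - [-0.03,-0.2,0]
    - [-0.06,-0.45,0]
    - [-0.1,-0.7,0]
    - [-0.15,-0.95,0]
    - [-0.2,-1,0]
    - [-0.2,-1,0]
  grip: [1,1,1,1,1,1]

```text
clock: 46.18
position: [468.7, -63.4, 314.1]
ee_rot: [0.881, -0.473, 0.001, -0.0]
contact_force: [0.2, 0.2, -0.3]
gripper_width: 85.5
grasp_force: 0.0
```

```bash
python3 -c "
from h import *
comps('scene');comps('side');go(435,-394,150,94.8);print(read_state()['position'])
im,W=cloud('side');S=tost(W); save(im[100:384,:],'s12.png',1.4)
m=np.isfinite(W[...,2])&(abs(S[...,1])<86)&(S[...,0]>99)&(S[...,0]<261)&(S[...,2]>14)
for x in range(100,260,20):
  print(x,[int(np.max(S[m&(abs(S[...,0]-x-10)<10)&(abs(S[...,1]-y-10)<10)][:,2],initial=0)) for y in range(-80,80,20)])
"
```

```text
scene [-447.  -124.4] [67. 29.] 66.9 z 70.2
scene [ 314.6 -244.7] [38. 37.] 6.6 z 61.5
scene [ 435.6 -393.7] [100.  14.] 5.0 z 42.9
scene [ 756.4 -106. ] [135.  62.] 1.0 z 36.9
scene [ 720.6 -316.4] [58. 57.] 56.7 z 51.7
side [ 719.4 -314.7] [58. 54.] 37.6 z 53.1
side [ 173.6 -877. ] [23. 60.] 82.6 z 20.9
side [ 753.6 -103.8] [131.  59.] 2.7 z 40.1
side [ 433.1 -395.1] [97. 17.] 2.5 z 44.6
side [ 310.9 -240.6] [39. 37.] 43.6 z 63.5
slide [-0.171 -1.658 -0.82 ] rot [-0.      0.0004  0.1699] deg 61.2
[469.28203056 -62.47795451 313.97428744]
100 [39, 67, 67, 68, 0, 0, 0, 0]
120 [39, 68, 68, 70, 40, 38, 0, 0]
140 [39, 68, 69, 69, 39, 46, 46, 39]
160 [0, 68, 69, 69, 43, 47, 47, 40]
180 [0, 62, 70, 67, 67, 68, 65, 36]
200 [0, 48, 56, 57, 66, 64, 62, 0]
220 [0, 46, 57, 57, 52, 53, 50, 0]
240 [0, 0, 57, 57, 40, 41, 39, 0]
```

View pics/s12.png

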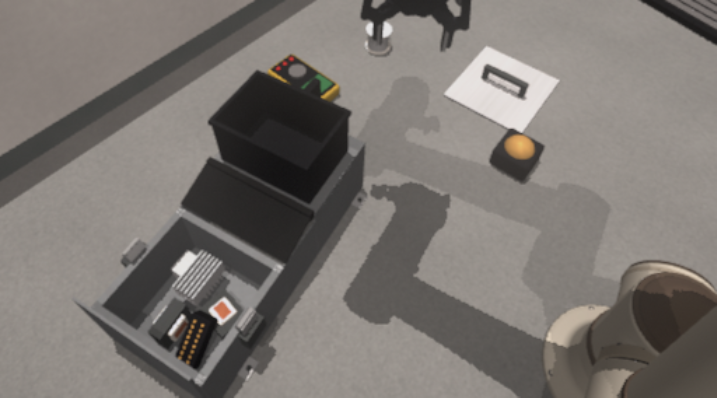

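All five parts are in the box, none above about z 70. Next is the cover at px (510,85).

Emit:
servo_tool:
  rotation:
    - [0,0,0.02]
    - [0,0,0.04]
    - [0,0,0.06]
    - [0,0,0.08]
    - [0,0,0.1]
    - [0,0,0.12]
    - [0,0,0.14]
    - [0,0,0.1699]
  slide:
    - [-0.02,-0.15,0]
    - [-0.04,-0.3,0]
    - [-0.06,-0.45,-0.1]
    - [-0.09,-0.6,-0.3]
    - [-0.12,-0.75,-0.5]
    - [-0.15,-0.9,-0.65]
    - [-0.171,-1,-0.75]
    - [-0.171,-1,-0.82]
  grip: [1,1,1,1,1,1,1,1]

```text
clock: 47.32
position: [434.7, -263.4, 148.3]
ee_rot: [0.999, 0.044, 0.0, -0.001]
contact_force: [1.0, 0.2, 0.2]
gripper_width: 85.5
grasp_force: 0.0
```

Emit:
servo_tool:
  rotation:
    - [0,0,0]
    - [0,0,0]
    - [0,0,0]
    - [0,0,0]
    - [0,0,0]
  slide:
    - [0,-0.2,0]
    - [0,-0.45,0]
    - [0,-0.658,0]
    - [0,-0.658,0]
    - [0,-0.658,0]
  grip: [1,1,1,1,1]

```text
clock: 47.95
position: [434.9, -393.9, 149.3]
ee_rot: [0.999, 0.042, 0.001, -0.001]
contact_force: [0.4, -0.1, 0.3]
gripper_width: 85.5
grasp_force: 0.0
```

```bash
python3 - <<'E'
from h import *
print(read_state()['position'],read_state()['joints'].round(2))
im,W=cloud("wrist")
m=np.isfinite(W[...,2])&(W[...,2]>36)&(W[...,2]<52)&(np.hypot(W[...,0]-435,W[...,1]+394)<80)
r=cv2.minAreaRect(W[m][:,:2].astype(np.float32));print(m.sum(),r,np.median(W[m][:,2]))
m=np.isfinite(W[...,2])&(W[...,2]>2.5)&(W[...,2]<12)&(im.min(2)>140)&(np.hypot(W[...,0]-435,W[...,1]+394)<160)
r=cv2.minAreaRect(W[m][:,:2].astype(np.float32));print(m.sum(),r,np.median(W[m][:,2]))
go(435.2,-394,20,94.9)
E
```

```text
[ 434.89205577 -393.92922703  149.29232852] [-0.46  0.39 -0.2  -0.   -0.98  2.12]
1604 ((434.7659912109375, -393.4808654785156), (98.86643981933594, 13.457746505737305), 4.4418253898620605) 43.275468761870655
21999 ((433.7759704589844, -393.50164794921875), (181.7699737548828, 194.55731201171875), 4.553247928619385) 5.560983645612737
slide [ 0.001 -0.002 -0.648] rot [-0.0002  0.0002 -0.    ] deg 0.1
```

Emit:
servo_tool:
  rotation:
    - [0,0,-0.001]
    - [0,0,-0.001]
    - [0,0,-0.001]
    - [0,0,-0.001]
    - [0,0,-0.001]
    - [0,0,-0.001]
    - [0,0,-0.001]
    - [0,0,-0.001]
  slide:
    - [0,0.002,-0.2]
    - [0,0.002,-0.4]
    - [0,0.002,-0.55]
    - [0,0.002,-0.63]
    - [0,0.002,-0.645]
    - [0,0.002,-0.645]
    - [0,0.002,-0.645]
    - [0,0.002,-0.645]
  grip: [1,1,1,1,1,1,-1,-1]

```text
clock: 49.0
position: [434.9, -394.6, 21.9]
ee_rot: [0.999, 0.039, 0.002, 0.0]
contact_force: [-0.6, -0.7, -0.9]
gripper_width: 51.3
grasp_force: 0.0
```

Emit:
servo_tool:
  rotation:
    - [0,0,0]
    - [0,0,0]
    - [0,0,0]
    - [0,0,0]
    - [0,0,0]
    - [0,0,0]
    - [0,0,0]
    - [0,0,0]
  slide:
    - [0,0,0]
    - [0,0,0]
    - [0,0,0]
    - [0,0,0]
    - [0,0,0]
    - [0,0,0.1]
    - [0,0,0.3]
    - [0,0,0.5]
  grip: [-1,-1,-1,-1,-1,-1,-1,-1]

```text
clock: 50.0
position: [433.5, -393.5, 120.1]
ee_rot: [0.999, 0.039, -0.001, -0.002]
contact_force: [0.1, -0.9, -3.3]
gripper_width: 12.5
grasp_force: 58.9
```

```bash
python3 - <<'E'
from h import *
s=read_state();print(s['position'],s['gripper_width'],s['contact_force'])
go(*st(181,0),330,12.1)
for n in("side","scene"):
    im,W=cloud(n)
    z=s['position'][2]-20+6
    m=np.isfinite(W[...,2])&(abs(W[...,2]-z)<6)&(im.min(2)>120)&(np.hypot(W[...,0]-435,W[...,1]+394)<150)
    if m.sum()>50:
        P=W[m];r=cv2.minAreaRect(P[:,:2].astype(np.float32));A=np.c_[P[:,:2]-P[:,:2].mean(0),np.ones(len(P))];print(n,m.sum(),r,np.linalg.lstsq(A,P[:,2],rcond=None)[0])
    S=tost(W)
    # station check: catches & rim
    ok=np.isfinite(W[...,2])
    for sg in(1,-1):
        k=ok&(abs(S[...,1]*sg-103)<18)&(abs(S[...,0]-180)<40)&(S[...,2]>125)&(S[...,2]<145)
        if k.sum()>5: print(n,'catch',sg,k.sum(),np.round(np.percentile(S[k],[2,50,98],axis=0),1).tolist())
    k=ok&(abs(S[...,1])<90)&(abs(S[...,0]-279)<14)&(S[...,2]>150)&(S[...,2]<170)
    if k.sum()>5: print(n,'guard',k.sum(),np.round(np.percentile(S[k],[2,50,98],axis=0),1).tolist())
E
```

```text
[ 433.45793547 -393.49985446  120.12289518] 12.489193899626107 [ 0.10832    -0.85945985 -3.26048034]
slide [0.419 3.751 1.049] rot [-6.000e-04  2.000e-04 -2.288e-01] deg 82.4
side 1955 ((432.8988952636719, -394.67138671875), (182.69818115234375, 197.96546936035156), 4.515083312988281) [-2.62412613e-03  2.04927476e-03  1.06007967e+02]
side catch 1 106 [[164.1, 96.7, 125.9], [179.4, 104.3, 135.1], [193.6, 108.8, 139.8]]
side catch -1 128 [[163.6, -108.7, 125.1], [178.9, -99.3, 133.2], [193.1, -94.2, 139.2]]
side guard 294 [[275.3, -83.3, 151.3], [277.7, 7.3, 161.9], [279.4, 86.7, 164.7]]
scene 2992 ((437.0807800292969, -396.1717224121094), (183.29896545410156, 194.7490692138672), 3.871063232421875) [ 5.59112765e-03 -4.25382682e-03  1.10311106e+02]
scene catch 1 42 [[163.2, 95.2, 125.5], [176.9, 100.3, 132.2], [193.9, 108.9, 137.6]]
scene catch -1 37 [[162.2, -109.1, 126.1], [175.9, -103.4, 133.7], [192.7, -95.5, 137.5]]
scene guard 227 [[273.2, -86.3, 150.5], [276.7, -2.3, 157.4], [281.8, 84.7, 163.2]]
```

The cover is held level. I carry it over the tote to the box.

Emit:
servo_tool:
  rotation:
    - [0,0,0]
    - [0,0,0]
    - [0,0,-0.01]
    - [0,0,-0.02]
    - [0,0,-0.03]
    - [0,0,-0.04]
    - [0,0,-0.05]
    - [0,0,-0.06]
  slide:
    - [0,0,0.1]
    - [0,0,0.25]
    - [0,0.05,0.4]
    - [0.02,0.15,0.55]
    - [0.04,0.3,0.7]
    - [0.06,0.45,0.85]
    - [0.08,0.6,0.95]
    - [0.1,0.75,1]
  grip: [-1,-1,-1,-1,-1,-1,-1,-1]

```text
clock: 51.1
position: [454.3, -242.9, 319.6]
ee_rot: [0.989, -0.15, 0.0, -0.001]
contact_force: [0.2, 0.7, -2.9]
gripper_width: 12.8
grasp_force: 59.0
```

Emit:
servo_tool:
  rotation:
    - [0,0,-0.01]
    - [0,0,-0.02]
    - [0,0,-0.03]
    - [0,0,-0.045]
    - [0,0,-0.06]
    - [0,0,-0.07]
  slide:
    - [0.03,0.17,0]
    - [0.05,0.35,0]
    - [0.07,0.52,0]
    - [0.09,0.7,0]
    - [0.1,0.87,0]
    - [0.12,1,0]
  grip: [-1,-1,-1,-1,-1,-1]

```text
clock: 51.85
position: [477.5, -42.7, 318.3]
ee_rot: [0.932, -0.362, -0.001, 0.001]
contact_force: [0.1, -0.7, -2.9]
gripper_width: 13.0
grasp_force: 58.9
```

Emit:
servo_tool:
  rotation:
    - [0,0,-0.015]
    - [0,0,-0.03]
    - [0,0,-0.045]
    - [0,0,-0.06]
    - [0,0,-0.08]
    - [0,0,-0.0988]
  slide:
    - [0.02,0.17,0]
    - [0.04,0.35,0]
    - [0.06,0.52,0]
    - [0.08,0.7,0]
    - [0.1,0.87,0]
    - [0.11,1,0]
  grip: [-1,-1,-1,-1,-1,-1]

```text
clock: 52.6
position: [499.6, 157.0, 317.9]
ee_rot: [0.777, -0.63, -0.001, 0.002]
contact_force: [0.0, 0.2, -3.8]
gripper_width: 12.7
grasp_force: 58.9
```

Emit:
servo_tool:
  rotation:
    - [0,0,0]
    - [0,0,0]
    - [0,0,0]
    - [0,0,0]
    - [0,0,0]
    - [0,0,0]
    - [0,0,0]
  slide:
    - [0.02,0.17,0]
    - [0.03,0.35,0]
    - [0.05,0.55,0]
    - [0.07,0.75,0]
    - [0.089,0.95,0]
    - [0.089,0.98,0]
    - [0.089,0.99,0]
  grip: [-1,-1,-1,-1,-1,-1,-1]

```text
clock: 53.48
position: [517.6, 353.6, 318.5]
ee_rot: [0.778, -0.628, 0.0, 0.002]
contact_force: [0.1, -1.8, -2.5]
gripper_width: 12.6
grasp_force: 58.9
```

```bash
python3 - <<'E'
from h import *
s=read_state();print(s['position'],s['gripper_width'],s['joints'].round(2),pose()[1])
go(*st(179,.3),185,12.1)
for n in("side","scene"):
    im,W=cloud(n)
    z=s['position'][2]-20+6
    S=tost(W)
    m=np.isfinite(W[...,2])&(abs(W[...,2]-z)<8)&(im.min(2)>100)&(np.hypot(S[...,0]-180,S[...,1])<150)
    if m.sum()>50: print(n,m.sum(),cv2.minAreaRect(S[m][:,:2].astype(np.float32)),np.median(S[m][:,2]))
E
```

```text
[517.6394397  353.57863725 318.47723922] 12.648577460033186 [ 0.86  0.35  0.17  0.   -1.4  -0.65] -167.86001828702496
slide [-0.001  0.006 -0.667] rot [ 0.0007 -0.0004 -0.0001] deg 0.3
side 2243 ((217.09414672851562, 34.718902587890625), (83.5796890258789, 232.42495727539062), 40.880157470703125) 303.55682442938235
scene 2824 ((175.83990478515625, 1.0689926147460938), (185.4650421142578, 196.4689483642578), 0.3050384223461151) 303.1728894164279
```

Emit:
servo_tool:
  rotation:
    - [0,0,0]
    - [0,0,0]
    - [0,0,0]
    - [0,0,0]
    - [0,0,0]
    - [0,0,0]
    - [0,0,0]
    - [0,0,0]
  slide:
    - [-0.001,0.006,-0.1]
    - [-0.001,0.006,-0.25]
    - [-0.001,0.006,-0.4]
    - [-0.001,0.006,-0.55]
    - [-0.001,0.006,-0.67]
    - [-0.001,0.006,-0.74]
    - [-0.001,0.006,-0.76]
    - [-0.001,0.006,-0.76]
  grip: [-1,-1,-1,-1,-1,-1,-1,-1]

```text
clock: 54.58
position: [518.5, 354.9, 169.7]
ee_rot: [0.778, -0.628, 0.001, -0.0]
contact_force: [-0.2, 0.7, -2.8]
gripper_width: 12.8
grasp_force: 58.9
```

```bash
cat > cov.py <<'E'
from h import *
s=read_state();print(s['position'],s['contact_force'],tost(np.array(s['position'])),pose()[1])
for n in("side","scene"):
    im,W=cloud(n); z=s['position'][2]-14; S=tost(W)
    m=np.isfinite(W[...,2])&(abs(W[...,2]-z)<8)&(im.min(2)>140)&(abs(S[...,0]-180)<98)&(abs(S[...,1])<105)
    if m.sum()>50:
        P=S[m];print(n,m.sum(),np.round(np.percentile(P,[.5,50,99.5],axis=0),1).tolist(),'tilt',np.linalg.lstsq(np.c_[P[:,:2],np.ones(len(P))],P[:,2],rcond=None)[0][:2].round(4))
E
python3 cov.py; python3 - <<'E'
from h import *
im,W=cloud("scene");save(im[70:220,230:430],"s13.png",3.5)
E
```

```text
[518.52779834 354.94985153 169.71363166] [-0.24445408  0.70422436 -2.80584749] [178.94576296  -0.85719613 169.71363166] -167.87851751756864
side 235 [[166.4, 7.5, 151.8], [254.5, 30.8, 154.7], [267.3, 95.8, 157.9]] tilt [0.0129 0.0135]
scene 2007 [[88.4, -97.4, 149.8], [148.1, -34.6, 153.9], [275.3, 95.5, 157.8]] tilt [-0.0016 -0.0024]
```

View pics/s13.png

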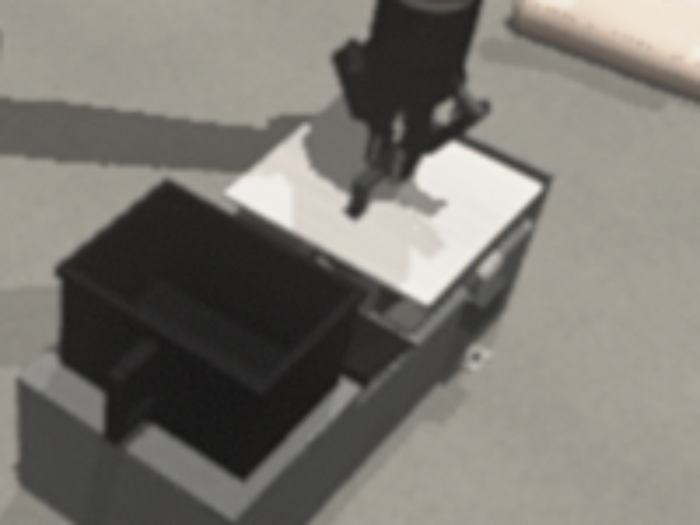

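The cover is level and centred above the box. I lower it onto the noses, then press.

Emit:
servo_tool:
  rotation:
    - [0,0,0]
    - [0,0,0]
    - [0,0,0]
    - [0,0,0]
    - [0,0,0]
    - [0,0,0]
    - [0,0,0]
    - [0,0,0]
  slide:
    - [-0.004,-0.001,-0.03]
    - [-0.004,-0.001,-0.06]
    - [-0.004,-0.001,-0.08]
    - [-0.004,-0.001,-0.1]
    - [-0.004,-0.001,-0.115]
    - [-0.004,-0.001,-0.125]
    - [-0.004,-0.001,-0.13]
    - [-0.004,-0.001,-0.13]
  grip: [-1,-1,-1,-1,-1,-1,-1,-1]

```text
clock: 55.72
position: [519.1, 355.7, 147.1]
ee_rot: [0.778, -0.628, 0.002, -0.003]
contact_force: [-1.7, -0.9, 9.8]
gripper_width: 12.7
grasp_force: 60.6
```

```bash
python3 cov.py
```

```text
[519.09283305 355.66667288 147.11693043] [-1.70963447 -0.8613565   9.79434616] [179.5282171   -1.55993666 147.11693043] -167.80110352210852
side 134 [[173.1, 16.6, 128.4], [258.3, 32.7, 131.3], [267.6, 94.4, 135.3]] tilt [0.0166 0.0025]
scene 1891 [[89.6, -98.7, 126.2], [152.0, -38.9, 131.3], [275.7, 95.4, 135.7]] tilt [-0.0017 -0.0141]
```

Emit:
servo_tool:
  rotation:
    - [0,0,0]
    - [0,0,0]
    - [0,0,0]
    - [0,0,0]
    - [0,0,0]
    - [0,0,0]
    - [0,0,0]
    - [0,0,0]
  slide:
    - [0.001,0,-0.01]
    - [0.002,0,-0.02]
    - [0.002,0,-0.03]
    - [0.002,0,-0.04]
    - [0.002,0,-0.05]
    - [0.002,0,-0.055]
    - [0.002,0,-0.06]
    - [0.002,0,-0.06]
  grip: [-1,-1,-1,-1,-1,-1,-1,-1]

```text
clock: 56.82
position: [517.0, 354.4, 133.2]
ee_rot: [0.778, -0.628, 0.001, 0.001]
contact_force: [-8.4, -2.2, 9.4]
gripper_width: 12.7
grasp_force: 62.7
```

```bash
python3 cov.py
```

```text
[517.0087427  354.43674292 133.24681155] [-8.35610061 -2.15546247  9.35887053] [178.76247622   0.7356681  133.24681155] -167.83312761705832
side 87 [[181.4, 20.7, 115.0], [258.3, 33.7, 118.3], [266.8, 97.2, 122.4]] tilt [0.0395 0.0535]
scene 1675 [[88.9, -95.9, 112.7], [154.9, -41.5, 117.2], [269.0, 97.3, 121.8]] tilt [-0.0002 -0.001 ]
```

It is seated, with the cover top at about z 118 and level. I press slightly more to be sure, then release and back off straight up.

Emit:
servo_tool:
  rotation:
    - [0,0,0]
    - [0,0,0]
    - [0,0,0]
    - [0,0,0]
    - [0,0,0]
    - [0,0,0]
    - [0,0,0]
    - [0,0,0]
  slide:
    - [0,0,-0.01]
    - [0,0,-0.018]
    - [0,0,-0.018]
    - [0,0,-0.005]
    - [0,0,-0.003]
    - [0,0,0]
    - [0,0,0]
    - [0,0,0]
  grip: [-1,-1,-1,-1,-1,-0.5,-0.3,-0.3]

```text
clock: 57.92
position: [518.0, 354.8, 130.6]
ee_rot: [0.778, -0.628, 0.001, 0.0]
contact_force: [-0.1, 0.1, -0.4]
gripper_width: 29.8
grasp_force: 0.0
```

Emit:
servo_tool:
  rotation:
    - [0,0,0]
    - [0,0,0]
    - [0,0,0]
    - [0,0,0]
    - [0,0,0]
    - [0,0,0]
    - [0,0,0]
    - [0,0,0]
  slide:
    - [0,0,0]
    - [0,0,0.05]
    - [0,0,0.15]
    - [0,0,0.3]
    - [0,0,0.5]
    - [0,0,0.75]
    - [0,0,0.95]
    - [-0.3,-0.3,1]
  grip: [-0.3,-0.3,-0.3,-0.3,-0.3,-0.3,-0.3,-0.3]

```text
clock: 58.92
position: [476.2, 313.3, 330.5]
ee_rot: [0.778, -0.628, 0.002, -0.003]
contact_force: [-0.2, -0.4, 1.2]
gripper_width: 29.7
grasp_force: 0.0
```

Emit:
servo_tool:
  rotation:
    - [0,0,0]
    - [0,0,0]
    - [0,0,0]
    - [0,0,0]
    - [0,0,0]
    - [0,0,0]
  slide:
    - [0,-0.2,0]
    - [-0.1,-0.4,0]
    - [-0.2,-0.6,0]
    - [-0.3,-0.8,0]
    - [-0.3,-1,0]
    - [-0.3,-1,0]
  grip: [0,0,0,0,0,0]

```text
clock: 59.68
position: [413.3, 108.9, 329.6]
ee_rot: [0.777, -0.629, 0.001, -0.001]
contact_force: [0.3, -0.1, -0.1]
gripper_width: 42.5
grasp_force: 0.0
```

```bash
python3 - <<'E'
from h import *
print(read_state()['position'])
for n in("side","scene"):
    im,W=cloud(n); S=tost(W)
    m=np.isfinite(W[...,2])&(abs(W[...,2]-118)<8)&(im.min(2)>140)&(abs(S[...,0]-180)<98)&(abs(S[...,1])<90)
    P=S[m];print(n,m.sum(),np.round(np.percentile(P,[.5,50,99.5],axis=0),1).tolist(),'tilt',np.linalg.lstsq(np.c_[P[:,:2],np.ones(len(P))],P[:,2],rcond=None)[0][:2].round(4))
    for sg in(1,-1):
        k=np.isfinite(W[...,2])&(abs(S[...,1]*sg-103)<18)&(abs(S[...,0]-180)<40)&(S[...,2]>125)&(S[...,2]<145)
        if k.sum()>5: print(n,'catch',sg,k.sum(),np.round(np.percentile(S[k],[2,50,98],axis=0),1).tolist())
im,W=cloud("side");save(im[100:384,20:340],"s14.png",2)
comps("scene")
E
python3 rim.py
```

```text
[413.34057304 108.94924877 329.57607044]
side 7100 [[84.6, -89.1, 113.0], [187.3, 14.2, 118.4], [266.9, 89.2, 121.7]] tilt [ 0.0008 -0.0005]
side catch 1 109 [[163.9, 95.4, 125.3], [179.2, 104.1, 135.2], [193.7, 108.9, 139.5]]
side catch -1 125 [[163.8, -109.0, 125.4], [178.7, -99.6, 132.5], [193.1, -95.0, 139.1]]
scene 2110 [[90.4, -89.0, 112.3], [178.2, -16.5, 117.2], [275.3, 89.2, 121.0]] tilt [-0.0029 -0.0008]
scene catch 1 42 [[162.6, 95.8, 126.0], [175.5, 100.2, 131.8], [195.0, 108.4, 137.2]]
scene catch -1 38 [[162.2, -109.3, 125.6], [176.3, -103.4, 132.4], [192.4, -95.9, 136.9]]
scene [-446. -124.] [65. 27.] 70.8 z 67.2
scene [ 315.4 -244. ] [35. 43.] 88.2 z 62.1
scene [ 756.2 -106.6] [135.  63.] 0.3 z 36.9
scene [ 720.7 -316.1] [59. 57.] 44.7 z 51.6
[ 0.1 -0.1 -0.1] [0.03 0.04 0.04] [ 0.65 -0.02 -0.26  0.   -1.33 -0.43]
side 1 [(-135, None), (-115, 170.1), (-95, 189.1), (-75, 213.6), (-55, 238.3), (-35, 238.2), (-15, 238.4), (5, 151.5)]
side -1 [(-135, 239.3), (-115, 237.7), (-95, 237.9), (-75, 238.1), (-55, 238.0), (-35, 238.4), (-15, 238.3), (5, None)]
scene 1 [(-135, 236.2), (-115, 237.3), (-95, 236.6), (-75, 236.6), (-55, 236.8), (-35, 237.0), (-15, 236.7), (5, None)]
scene -1 [(-135, 236.8), (-115, 237.3), (-95, 236.2), (-75, 237.1), (-55, 237.5), (-35, 236.9), (-15, 237.7), (5, None)]
```

View pics/s14.png

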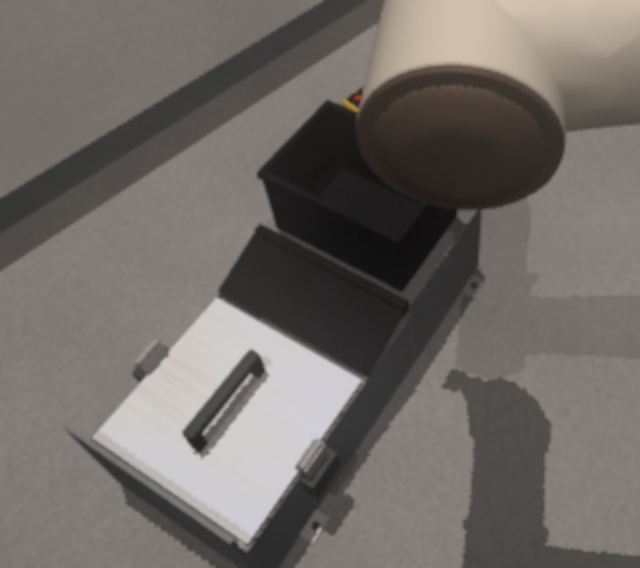

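The cover lies level at z 118 with both catches closed over its edges (px 150,360 and 318,462). The tote is upright and empty, and the bench is clear.

```bash
python3 -c "
from bench import job_done
print(job_done())"
```

```text
the job is handed in; nothing more can be done
None
```

The job is done and handed in: the tote was tipped empty and stands upright on its ledge, all five scrap parts (two from the tote, three from the bench) are in the box, and the cover lies level under both catches; I did not touch the multimeter, solder spool or tip cleaner.

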